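# Swap cured mosaics for fresh ones and start the curing box

## Robot

A 7-joint arm with a two-finger parallel gripper is mounted at the origin on the work surface. World frame = base frame: x ahead of the robot, y to its left, z up, the work surface at z = 0. Lengths are in m, angles in rad, forces in N, time in s.
With the tool pointing down it reaches from about 0.4 to 0.85 m from the base axis. Payload 4.5 kg.
Tool frame: the origin (TCP) lies midway between the tips of the shut fingers; the grasp point (between the pads) lies 19 mm behind it; z points along the fingers, y is the line along which they close (so a half turn about z gives the same grasp; the last joint's range is limited). The gripper opens to 88 mm and grips with 3 to 60 N. Pads are 18 mm wide; open, the fingers measure 123 mm over their backs; the gripper's body (75 mm by 187 mm) begins 45 mm behind the grasp point.
Start: joints at [-1.106, 0.689, -0.195, 1.565, 0.157, 0.902, -0.215], TCP at [0.261, 0.568, 0.211] pointing down, gripper open.
Joint ranges: [-3.01, 3.01], [-0.46, 2.08], [-1.47, 1.51], [0.13, 2.56], [-1, 4.14], [0.04, 2.09], [-2.66, 2.66]. Speed limits (rad/s): [2.57, 2.57, 3.14, 3.14, 3.14, 3.14, 3.14].

## Interface

Orientations are given as a unit quaternion [x, y, z, w].
In Python, from plant import r gives the robot as it stands.
- The arm moves only by the tool move_arm, never from a script. Its argument "targets" is a list that holds one entry, the list of rows, each a list of 7 numbers: the opening, from 0 (shut) to 1 (fully open), then the shift along the tool's x, y, z in mm, then the turn, a rotation vector about the tool's x, y, z in degrees. In form: [[[claw, dx, dy, dz, ax, ay, az], ...]]. A call has 1 to 10 rows; each row is the pose to reach, as a shift and turn from the pose commanded when the call began, along the tool's axes at that moment; what a row does not reach only later rows make up. A row lasts 1/8 s, in which the tool goes at most 62.5 mm and 10.7 degrees, less where a joint would pass 70% of its speed; a pose out of reach is approached as far as the arm can. A call with a gripper value outside its range is refused whole. The fingers move at their own pace and stop on an object; "newtons" is the grip in N (left out, the last holds). Time passes only in rows, so rows that repeat a pose let the fingers close. It gives the time, the measured TCP pose, the force, the opening and the grip force at its end, in the units of the state.
- r.get_state(): the state, without advancing time (a new reading comes with each control period).
- r.snapshot(name): name is "scene" or "top"; returns the picture (480x640x3 uint8, red, green, blue); there is no depth.
- r.camera_info(name): a dict with "fx", "fy", "cx", "cy" (pixels), "k1" (the pictures are not rectified: a ray, as slopes to the right and down, at radius r is drawn at 1 + k1 r^2 times it, then the intrinsics apply), "R" (3x3) and "t" (3): a world point X has camera coordinates R X + t. Camera axes: x right, y down, z forward; pixel columns grow to the right and rows downward; lengths in m; the calibration is good to about 2 mm. A picture is of the moment at which its call begins. camera_info takes no time and is no camera call.
- r.finish_job(): hands the job in; it is judged then, once.
The state is a dict: "clock": time; "q": joint angles; "qd": joint speeds; "joint_torque": joint torques, N m; "tool_pos": TCP position; "eef_rot": TCP orientation; "contact_force": force on the tool from outside, world axes, zero at the start; "moment": the same for the moment, N m; "opening": opening from 0.0 (shut) to 1.0 (fully open); "finger_force": force on a finger pad.
Only numpy, scipy, OpenCV 4.12 (cv2) and the standard library are available. Lean on these libraries where they do the work, as an engineer would, in place of code of your own. Each camera call takes 0.05 s, during which the arm holds its last target. There are 200 camera calls.

## Task

Take the cured blue-green paperweights out of the metal tray and stand them tile side up on the rubber mat, and set every fresh red, yellow, orange or brown paperweight flat and tile side up in the tray, one to a bay. Then slide the loaded tray along the bench, without lifting it, fully home into the open mouth of the white curing box. When that is done, press the box's lid down past its catch until it is properly shut, and only then press the green start button all the way in and let it go. Leave the other things on the bench where they are.

Things in the scene. Friction and masses are not known exactly. Their poses are not given: they have to be found in the camera images.
- cured0: cured mosaic paperweight, 46 x 46 mm and 26 mm high, white-sided, its top a 3 x 3 chequer of blue and green tesserae; origin at the centre of its underside, z up through the tiled top; starts in a bay of the tray, to go on the rubber mat. May be absent (1 or 2 are present).
- cured1: cured mosaic paperweight, 46 x 46 mm and 26 mm high, white-sided, its top a 3 x 3 chequer of green and white tesserae; origin at the centre of its underside, z up through the tiled top; starts in a bay of the tray, to go on the rubber mat. May be absent (1 or 2 are present).
- mat: dark rubber mat, fixed, 84 (x) x 170 (y) mm and 3 mm thick, for the cured paperweights; origin at the centre of its underside, x and y along its sides
- mosaic0: fresh square mosaic paperweight, 46 x 46 mm and 26 mm high, white-sided, its top a 3 x 3 chequer of red and yellow tesserae, 60 to 130 g; origin at the centre of its underside, z up through the tiled top, x and y square to its sides. May be absent (3 or 4 are present).
- mosaic1: fresh square mosaic paperweight, 46 x 46 mm and 26 mm high, white-sided, its top a 3 x 3 chequer of yellow and dark brown tesserae, 60 to 130 g; origin at the centre of its underside, z up through the tiled top, x and y square to its sides. May be absent (3 or 4 are present).
- mosaic2: fresh square mosaic paperweight, 46 x 46 mm and 26 mm high, white-sided, its top a 3 x 3 chequer of orange and white tesserae, 60 to 130 g; origin at the centre of its underside, z up through the tiled top, x and y square to its sides. May be absent (3 or 4 are present).
- mosaic3: fresh square mosaic paperweight, 46 x 46 mm and 26 mm high, white-sided, its top a 3 x 3 chequer of dark brown and orange tesserae, 60 to 130 g; origin at the centre of its underside, z up through the tiled top, x and y square to its sides. May be absent (3 or 4 are present).
- tray: loose metal tray, 0.4 to 0.6 kg, on the bench: 156 (x) x 176 (y) mm outside, floor 5 mm thick, rim 4 mm thick and 14 mm high, 2 x 2 bays of 72 (x) x 82 (y) mm, centres at x +-38.5, y +-43.5 mm, between 4 mm dividers 10 mm high. Origin at the centre of its underside; its +x end goes into the box first, its wooden handle sticks out of the -x end on a 20 mm wide neck.
- tray_grip (a point): middle of the tray's wooden handle block, which is 40 mm long (tray x), 24 mm wide (tray y) and stands from 4 to 42 mm above the bench; this point lies at tray x = -153 mm, y = 0, 30 mm up. Best pinched from above across its 24 mm width.
- cure_box: white bench-top curing box, fixed, without a floor: the tray slides in on the bench. Origin on the bench in its middle; the -x end is the open mouth. Side walls 85 mm high, inner faces at y = +-92 mm, outer at +-112; ledges 24 to 30 mm up reach in to y = +-85 over the tray's rims. A grey control pod 50 mm high stands on the -y side, x -5 to +65, y -111 to -185 mm.
- box_mouth (a point): middle of the box's open mouth at bench level, box x = -80 mm. From the mouth's sides two 20 mm high flared guide plates run out to box x = -121 mm, opening to y = +-122 mm.
- box_home (a point): where the tray's origin lies when the tray is fully home: box x = +7 mm, y = 0, on the bench, with the tray's x axis along the box's x; the tray's end then meets the box's back wall, whose inner face is at box x = +85 mm
- lid (a joint): angle of the box's lid in rad: 0 shut, about 1.2 wide open. Stiff hinge, so it stays where it is left; a sprung catch resists between about 0.10 and 0.04 rad and takes some 10 N at the front edge to pass; shut and caught it reads under 0.02.
- lid_press (a point): middle of the orange press strip on the lid's outer (top) face near its free front edge, 165 mm from the hinge line and 13 mm out from the hinge plane; its axes turn with the lid: z out of its face. The lid is a 185 x 216 mm plate, 12 mm thick, with a 30 mm apron hanging from the front edge.
- lid_hinge (a point): middle of the lid's hinge line, on the box's back rim at box x = +95 mm, y = 0, 87 mm up; the hinge runs along box y
- start (a joint): how far the green start button is pressed in, m: 0 free, 0.006 fully in, about 5 N; springs back
- start_top (a point): centre of the top of the green start button, 28 mm across, on the control pod beside the curing box; pressed straight down
- glue_jar: bystander: blue-capped glue jar, 64 mm across, 85 mm high; origin under its centre
- shard_cup: bystander: white cup, 72 mm across, 60 mm high; origin under its centre
- nippers: bystander: red-handled tile nippers, 215 mm long, 20 mm high, lying flat; jaws along +x
- brush: bystander: brush lying along its x axis
- panel: bystander: finished mosaic panel, 130 x 130 x 9 mm, lying flat

How it is judged:
On the way, in this order (a step that is already met when the one before it is completed fails the run):
1. every fresh paperweight lies flat, tile side up, in a bay of the tray, and the cured ones stand on the rubber mat (z of mosaic0 in the frame of tray between 0.002 and 0.009 m and angle between each of mosaic0, mosaic1, mosaic2, mosaic3, cured0, cured1's own z axis and vertical below 0.12 rad and x of mosaic0 in the frame of tray between -0.065 and 0.065 m and y of mosaic0 in the frame of tray between -0.075 and 0.075 m and z of mosaic1 in the frame of tray between 0.002 and 0.009 m and x of mosaic1 in the frame of tray between -0.065 and 0.065 m and y of mosaic1 in the frame of tray between -0.075 and 0.075 m and z of mosaic2 in the frame of tray between 0.002 and 0.009 m and x of mosaic2 in the frame of tray between -0.065 and 0.065 m and y of mosaic2 in the frame of tray between -0.075 and 0.075 m and z of mosaic3 in the frame of tray between 0.002 and 0.009 m and x of mosaic3 in the frame of tray between -0.065 and 0.065 m and y of mosaic3 in the frame of tray between -0.075 and 0.075 m and z of cured0 in the frame of mat between 0 and 0.007 m and x of cured0 in the frame of mat between -0.042 and 0.042 m and y of cured0 in the frame of mat between -0.085 and 0.085 m and z of cured1 in the frame of mat between 0 and 0.007 m and x of cured1 in the frame of mat between -0.042 and 0.042 m and y of cured1 in the frame of mat between -0.085 and 0.085 m), for 0.2 s.
2. the loaded tray is fully home in the curing box (x of tray in the frame of cure_box between 0.002 and 0.02 m and y of tray in the frame of cure_box between -0.009 and 0.009 m and angle between the x axis of tray and the x axis of cure_box, either way round below 0.07 rad and height (world z) of tray below 0.004 m and z of mosaic0 in the frame of tray between 0.002 and 0.009 m and angle between each of mosaic0, mosaic1, mosaic2, mosaic3's own z axis and vertical below 0.12 rad and x of mosaic0 in the frame of tray between -0.065 and 0.065 m and y of mosaic0 in the frame of tray between -0.075 and 0.075 m and z of mosaic1 in the frame of tray between 0.002 and 0.009 m and x of mosaic1 in the frame of tray between -0.065 and 0.065 m and y of mosaic1 in the frame of tray between -0.075 and 0.075 m and z of mosaic2 in the frame of tray between 0.002 and 0.009 m and x of mosaic2 in the frame of tray between -0.065 and 0.065 m and y of mosaic2 in the frame of tray between -0.075 and 0.075 m and z of mosaic3 in the frame of tray between 0.002 and 0.009 m and x of mosaic3 in the frame of tray between -0.065 and 0.065 m and y of mosaic3 in the frame of tray between -0.075 and 0.075 m), for 0.2 s.
3. the lid is pressed shut past its catch (all of step 2 and value of joint lid below 0.02 rad), for 0.2 s.
4. the start button is pressed fully in with the lid shut (value of joint start above 0.0045 m and value of joint lid below 0.02 rad), for 0.1 s.
At the end, for the whole second after the job is handed in: fresh paperweights flat, tile side up (7 degrees), on the floors of tray bays; cured ones likewise on the rubber mat, middles over it; tray within 5 mm of the box's back stop, 9 mm of its middle line, 4 degrees of straight; lid under 0.02 rad; button released; all at rest (all of step 3 and z of cured0 in the frame of mat between 0 and 0.007 m and angle between each of cured0, cured1's own z axis and vertical below 0.12 rad and x of cured0 in the frame of mat between -0.042 and 0.042 m and y of cured0 in the frame of mat between -0.085 and 0.085 m and z of cured1 in the frame of mat between 0 and 0.007 m and x of cured1 in the frame of mat between -0.042 and 0.042 m and y of cured1 in the frame of mat between -0.085 and 0.085 m and linear speed of each of mosaic0, mosaic1, mosaic2, mosaic3, cured0, cured1, tray below 0.02 m/s and value of joint start below 0.002 m); the robot touches nothing.
It fails at once if one of the other things on the bench (jar, cup, nippers, brush, panel) is shifted by more than 40 mm (distance of any of glue_jar, shard_cup, nippers, brush, panel from where it was at the start of the episode above 0.04 m).
It fails at once if the tray is lifted off the bench (height (world z) of tray above 0.03 m).
It fails at once if the start button is pressed while the lid is not shut (value of joint start above 0.0045 m and value of joint lid above 0.03 rad).
Of mosaic0, mosaic1, mosaic2, mosaic3 only 3 to 4 are there at a start; the rules pass over those that are not, and their reading is None.
Of cured0, cured1 only 1 to 2 are there at a start; the rules pass over those that are not, and their reading is None.
At some moment in a run one of mosaic0, mosaic1, mosaic2, mosaic3 may be knocked a few centimetres aside while the robot is not near it.
Once in a run the grip may slacken for a moment while it holds something.
It also fails if it takes over 208 s, if anything falls off the work surface, if the arm or the gripper's body presses on something with over 40 N, if the wrist force passes 120 N, or if a joint passes its speed limit or range.

## Working session

There is one attempt and no reset: what is moved stays moved. The work goes in short steps, Python scripts to look and compute and a tool call to move; the robot and the scene stay as the last step left them, time stands still between calls to the robot, and variables do not carry over. Pictures are saved under pics/ and viewed, at most 14 in all, crops included, and the job is handed in when it is done.

Besides the shell and the picture viewer there is one more tool, called as name([rows], argument=value, ...), one row to a line, values as JSON. move_arm: Moves the arm, as the interface text tells. Its arguments: {"type":"object","properties":{"targets":{"type":"array","items":{"type":"array","items":{"type":"array","items":{"type":"number"}}}},"newtons":{"type":"number"}},"required":["targets"]}

```bash
mkdir -p pics
python3 - <<'E'
from plant import r
import cv2
for n in("scene","top"):
    cv2.imwrite(f"pics/{n}0.png",r.snapshot(n)[:,:,::-1])
    print(r.camera_info(n))
s=r.get_state();print(s)
E
```

```text
{'fx': 442.22842487177195, 'fy': 442.22842487177195, 'cx': 320.8449753227255, 'cy': 233.89802697503455, 'k1': -0.08390132179850619, 'R': array([[ 0.80585974,  0.59203881,  0.00895109],
       [ 0.5062092 , -0.68103237, -0.52910033],
       [-0.30715194,  0.43091178, -0.84851206]]), 't': array([-0.43987871, -0.22894306,  1.34036523])}
{'fx': 618.5524843023826, 'fy': 618.5524843023826, 'cx': 330.0898891838984, 'cy': 245.6652419113526, 'k1': 0.02845666277062248, 'R': array([[ 2.53416587e-02, -9.99676609e-01,  2.11608818e-03],
       [-9.97331426e-01, -2.54270722e-02, -6.84360364e-02],
       [ 6.84677107e-02, -3.76158567e-04, -9.97653262e-01]]), 't': array([-0.02099325,  0.54332375,  1.42714426])}
{'clock': 0.1, 'q': array([-1.10616114,  0.68988759, -0.19448637,  1.5662626 ,  0.15729531,
        0.90246723, -0.21507804]), 'qd': array([ 1.13179255e-03, -2.30883897e-03,  1.57507744e-04, -3.38103956e-03,
        3.38283342e-04,  2.62160464e-03,  8.34252483e-06]), 'joint_torque': array([-3.97408818e-03, -5.28507400e+01, -1.27169799e+00, -1.53838545e+01,
       -5.25543757e-02,  1.95006920e-03,  5.16871205e-05]), 'tool_pos': array([0.26081942, 0.56730032, 0.2103912 ]), 'eef_rot': array([ 2.13720091e-01,  9.76894597e-01, -8.11312163e-04, -1.08435632e-04]), 'contact_force': array([-0.31536984, -1.50658567,  0.19404771]), 'moment': array([ 0.00391969, -0.00425342, -0.01465952]), 'finger_force': 0.0, 'opening': 1.0013922229320569}
```

View pics/top0.png

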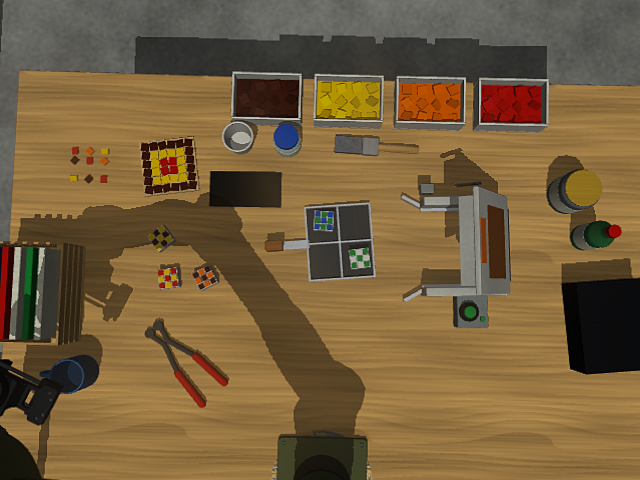

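View pics/scene0.png

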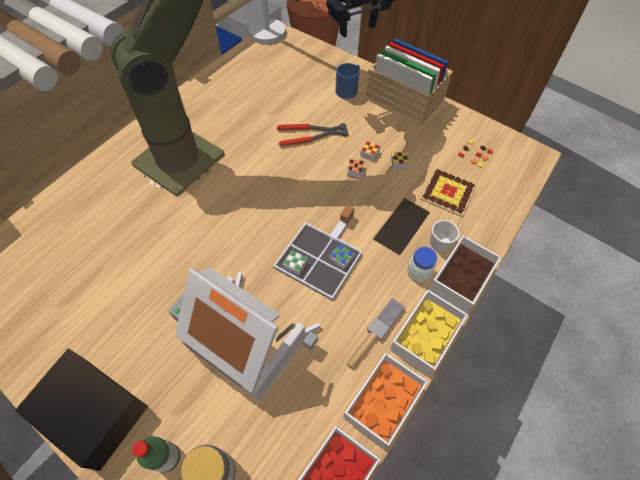

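Top view: fresh pieces at (160,238), (168,277) and (205,277). Cured pieces are in the tray at (324,220) and (359,258). The handle is at about (273,245), the mat at (245,189) and the box at (480,240) with its mouth to the left. Enlarging next.

```bash
cat > h.py <<'E'
import numpy as np, cv2
from plant import r
from scipy.spatial.transform import Rotation as Ro
def world(px,z,n="top"):
    c=r.camera_info(n); out=[]
    for (u,v) in np.atleast_2d(px).astype(float):
        d=np.array([(u-c["cx"])/c["fx"],(v-c["cy"])/c["fy"]]); s=d.copy()
        for _ in range(20): s=d/(1+c["k1"]*(s@s))
        R,t=c["R"],c["t"]; o=-R.T@t; w=R.T@np.array([s[0],s[1],1])
        out.append(o+w*(z-o[2])/w[2])
    return np.array(out)
def pix(X,n="top"):
    c=r.camera_info(n); p=(c["R"]@np.atleast_2d(X).T).T+c["t"]; s=p[:,:2]/p[:,2:]
    s=s*(1+c["k1"]*(s**2).sum(1,keepdims=True))
    return s*[c["fx"],c["fy"]]+[c["cx"],c["cy"]]
def crop(name,x0,y0,x1,y1,k,cam="top",img=None):
    im=r.snapshot(cam)[:,:,::-1] if img is None else img
    o=cv2.resize(im[y0:y1,x0:x1],None,fx=k,fy=k,interpolation=cv2.INTER_CUBIC)
    cv2.imwrite(f"pics/{name}.png",o)
def go(p,yaw_deg):
    """move from the commanded/measured pose to TCP p, tool down, tool y (closing line) at world yaw_deg"""
    s=r.get_state(); R0=Ro.from_quat(s["eef_rot"]); d=R0.inv().apply(np.array(p)-s["tool_pos"])*1000
    best=None
    for a in (yaw_deg,yaw_deg+180):
        y=np.array([np.cos(np.radians(a)),np.sin(np.radians(a)),0]); z=np.array([0,0,-1.])
        R=Ro.from_matrix(np.c_[np.cross(y,z),y,z]); v=np.degrees((R0.inv()*R).as_rotvec())
        if best is None or abs(v[2])<abs(best[2]): best=v
    print("shift",d.round(1),"turn",best.round(1),"pos",s["tool_pos"].round(4),"q7",s["q"][6].round(2))
E
python3 - <<'E'
from h import *
im=cv2.imread("pics/top0.png")
crop("a",130,190,390,320,3,img=im)
crop("b",390,165,530,340,3.4,img=im)
E
```

```text
(no output)
```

View pics/a.png

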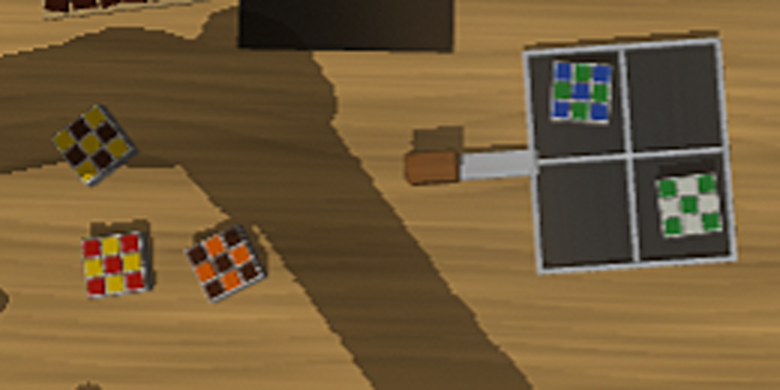

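View pics/b.png

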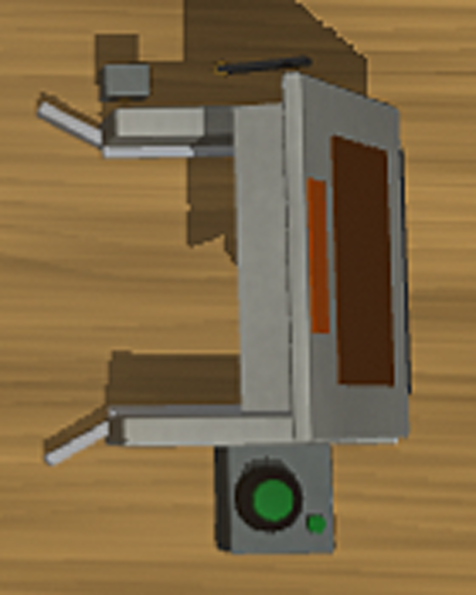

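Crop a shows all three fresh pieces tile up and both cured ones, with the tray turned about 3°. Crop b shows the box walls, the orange strip and the button at (273,500) in the crop. Computing the world poses.

Run:
```python
from h import *
A=lambda *p:np.array(p)/3+[130,190]
B=lambda *p:np.array(p)/3.4+[390,165]
ang=lambda v:np.degrees(np.arctan2(v[1],v[0])).round(1)
def blk(n,c,e,z):
    C=world(A(c),z)[0]; E=world(A(*e),z); print(n,C.round(4),ang(E[1]-E[0]))
blk("m0",(113,265),[(93,268),(135,262)],.026)
blk("m3",(224,263),[(204,272),(242,254)],.026)
blk("m1",(93,143),[(63,141),(93,115)],.026)
blk("c0",(581,92),[(562,91),(600,92)],.031)
blk("c1",(689,205),[(668,207),(710,202)],.031)
T=world(A((524,48),(718,38),(736,260),(540,272)),.014)
print("tray",T.round(4).tolist(),T.mean(0).round(4),[ang(T[1]-T[0]),ang(T[2]-T[3])],[np.linalg.norm(T[i]-T[(i+1)%4]).round(4) for i in range(4)])
print("handle top",world(A((404,151),(459,152),(459,182),(406,185)),.042).round(4).tolist())
W=world(B((117,110),(122,444)),.085);print("box front outer",W.round(4).tolist(),np.linalg.norm(W[0]-W[1]),ang(W[0]-W[1]))
print("btn",world(B((273,500)),.058).round(4))
print("mat",world([[210,171],[281,172],[281,206],[210,205]],.003).round(4).tolist())
```

```text
m0 [0.458  0.3662 0.026 ] -80.4
m3 [0.4616 0.281  0.026 ] -63.0
m1 [0.5518 0.3857 0.026 ] -46.9
c0 [0.6007 0.0092 0.031 ] -90.0
c1 [ 0.5152 -0.0763  0.031 ] -81.7
tray [[0.6361, 0.055, 0.014], [0.6479, -0.097, 0.014], [0.4741, -0.1147, 0.014], [0.4609, 0.0376, 0.014]] [ 0.5547 -0.0298  0.014 ] [np.float64(-85.6), np.float64(-85.0)] [np.float64(0.1525), np.float64(0.1746), np.float64(0.1529), np.float64(0.176)]
handle top [[0.5505, 0.1435, 0.042], [0.5508, 0.1014, 0.042], [0.5278, 0.1007, 0.042], [0.5245, 0.1412, 0.042]]
box front outer [[0.653, -0.2157, 0.085], [0.4337, -0.2222, 0.085]] 0.2194158219927517 1.7
btn [[ 0.3991 -0.3269  0.058 ]]
mat [[0.7154, 0.2828, 0.003], [0.7175, 0.1141, 0.003], [0.6361, 0.1116, 0.003], [0.6341, 0.2797, 0.003]]
```

```bash
cat >> h.py <<'E'
def jar():
    print("jar",world([[287,133]],.085).round(3),"cup",world([[239,133]],.06).round(3))
E
python3 - <<'E'
from h import *
jar(); go((.6007,.0092,.12),90); go((.6007,.0092,.017),90)
E
```

```text
jar [[0.791 0.096 0.085]] cup [[0.795 0.208 0.06 ]]
shift [-541.9 -365.    91.1] turn [ -0.1  -0.  -24.7] pos [0.2608 0.5673 0.2104] q7 -0.22
shift [-541.8 -364.9  194.1] turn [ -0.1  -0.  -24.7] pos [0.2608 0.5673 0.2104] q7 -0.22
```

move_arm([
  [[0.8, -54, -36, 9, 0, 0, -3], [0.8, -108, -73, 18, 0, 0, -6], [0.8, -163, -110, 27, 0, 0, -9], [0.8, -217, -146, 36, 0, 0, -12], [0.8, -271, -183, 45, 0, 0, -15], [0.8, -325, -219, 54, 0, 0, -18], [0.8, -379, -256, 63, 0, 0, -21], [0.8, -434, -292, 72, 0, 0, -24.7], [0.8, -488, -329, 81, 0, 0, -24.7], [0.8, -542, -365, 91, 0, 0, -24.7]],
], newtons=25)

```text
clock: 1.35
tool_pos: [0.5838, 0.0374, 0.1247]
eef_rot: [-0.0, 1.0, 0.0, -0.0]
contact_force: [2.1, 1.0, -0.4]
opening: 0.796
finger_force: 0.0
```

Run:
```python
from h import *
go((.6007,.0092,.017),90)
```

```text
shift [-16.9 -28.2 107.7] turn [ 0. -0.  0.] pos [0.5838 0.0374 0.1247] q7 1.04
```

move_arm([
  [[0.8, 0, 0, 0, 0, 0, 0], [0.8, 0, 0, 0, 0, 0, 0]],
])

```text
clock: 1.6
tool_pos: [0.5825, 0.0399, 0.1249]
eef_rot: [-0.0, 1.0, 0.001, -0.0]
contact_force: [-0.2, 1.1, -0.2]
opening: 0.799
finger_force: 0.0
```

Run:
```python
from h import *
go((.6007,.0092,.017),90)
```

```text
shift [-18.3 -30.8 107.8] turn [ 0.1 -0.1  0. ] pos [0.5825 0.0399 0.1249] q7 1.03
```

move_arm([
  [[0.8, -18, -31, 40, 0, 0, 0], [0.8, -18, -31, 80, 0, 0, 0], [0.8, -18, -31, 108, 0, 0, 0], [0.8, -18, -31, 108, 0, 0, 0], [0.3, -18, -31, 108, 0, 0, 0], [0.3, -18, -31, 108, 0, 0, 0], [0.3, -18, -31, 108, 0, 0, 0], [0.3, -18, -31, 108, 0, 0, 0], [0.3, -18, -31, 80, 0, 0, 0], [0.3, -18, -31, 40, 0, 0, 0]],
], newtons=30)

```text
clock: 2.85
tool_pos: [0.6001, 0.0081, 0.0852]
eef_rot: [-0.0, 1.0, -0.0, -0.001]
contact_force: [0.8, -0.9, 0.6]
opening: 0.304
finger_force: 0.0
```

Run:
```python
from h import *
go((.67,.238,.08),90)
```

```text
shift [-70.  229.9   4.9] turn [-0.  -0.1  0. ] pos [0.6001 0.0081 0.0852] q7 1.07
```

Run:
```python
from h import *
im=r.snapshot("scene")[:,:,::-1]
crop("c",260,200,400,310,5.5,img=im)
```

```text
(no output)
```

View pics/c.png

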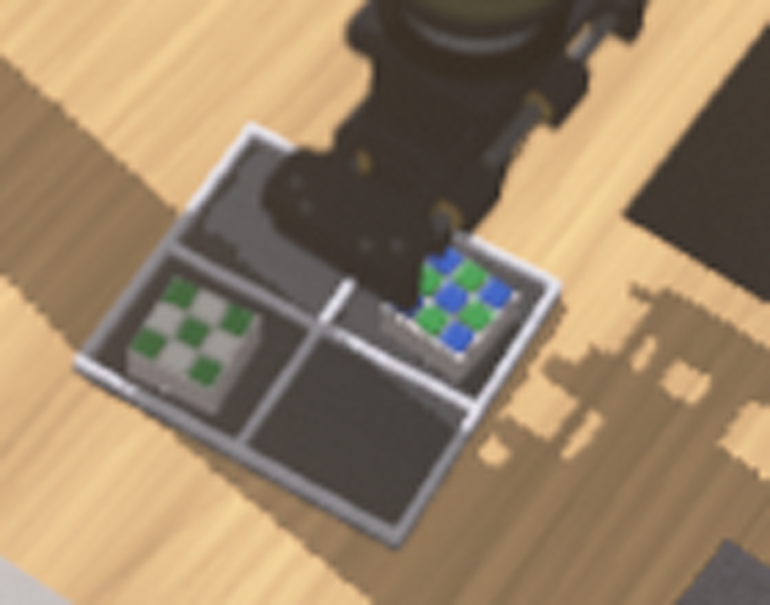

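The block is still in its bay and apparently unmoved, so the grasp slipped off. Retrying slightly lower, and I'll read the opening before lifting.

move_arm([
  [[0.85, 0, 0, 0, 0, 0, 0], [0.85, 0, 0, 0, 0, 0, 0], [0.85, 0, 0, 40, 0, 0, 0], [0.85, 0, 0, 69.5, 0, 0, 0], [0.85, 0, 0, 69.5, 0, 0, 0], [0, 0, 0, 69.5, 0, 0, 0], [0, 0, 0, 69.5, 0, 0, 0], [0, 0, 0, 69.5, 0, 0, 0], [0, 0, 0, 69.5, 0, 0, 0], [0, 0, 0, 69.5, 0, 0, 0]],
], newtons=30)

```text
clock: 4.15
tool_pos: [0.6012, 0.0083, 0.016]
eef_rot: [-0.0, 1.0, 0.0, 0.0]
contact_force: [1.5, 0.9, -0.1]
opening: 0.301
finger_force: 0.0
```

move_arm([
  [[0, 0, 0, 0, 0, 0, 0], [0, 0, 0, 0, 0, 0, 0], [0, 0, 0, 0, 0, 0, 0], [0, 0, 0, 0, 0, 0, 0]],
])

```text
clock: 4.65
tool_pos: [0.6011, 0.0083, 0.0157]
eef_rot: [-0.0, 1.0, 0.0, 0.0]
contact_force: [-0.0, -0.7, -0.4]
opening: 0.008
finger_force: 0.0
```

Run:
```python
from h import *
print(r.get_state())
im=r.snapshot("scene")[:,:,::-1]
crop("d",290,190,390,290,6,img=im)
```

```text
{'clock': 4.65, 'q': array([ 0.0787463 ,  0.94668998, -0.30068604,  1.75957149,  0.51101198,
        0.51359157,  1.01637016]), 'qd': array([ 0.00122964,  0.00116079,  0.00085479,  0.00073039,  0.00074444,
       -0.00148392,  0.00080512]), 'joint_torque': array([ 3.21637772e-04, -5.58240438e+01, -3.15115906e+00, -8.42620790e+00,
       -7.98155728e-03,  7.45818950e-02, -3.02133934e-06]), 'tool_pos': array([0.60109987, 0.00829477, 0.01570101]), 'eef_rot': array([-1.86430770e-04,  9.99999982e-01,  3.24734942e-05,  3.03295367e-08]), 'contact_force': array([-0.00376627, -0.69859498, -0.39329912]), 'moment': array([ 0.03469079, -0.00741938, -0.00457625]), 'finger_force': 0.0, 'opening': 0.007657229803108083}
```

View pics/d.png

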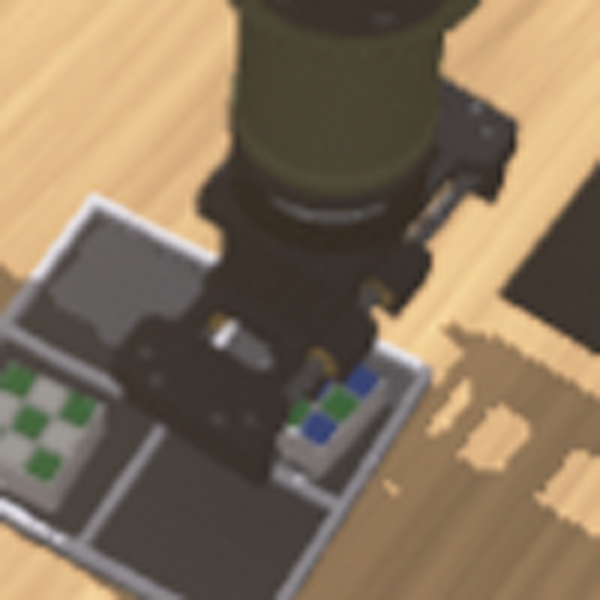

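The gripper is shut beside the block rather than around it: the block lies to its right in the picture. Cross-checking both cameras.

Run:
```python
from h import *
for p in [(342,254),(295,261),(370,151),(356,168),(400,158)]: print(p,world([p],.03,"scene").round(3))
print(pix([[.601,.0083,.016],[.6007,.0092,.031],[.5425,.1225,.042],[0,0,0.0]],"scene").round(0),pix([[.601,.0083,.016],[0,0,0]]).round(0))
im=r.snapshot("top")[:,:,::-1]
crop("e",220,150,420,300,4,img=im)
```

```text
(342, 254) [[0.603 0.013 0.03 ]]
(295, 261) [[ 0.519 -0.075  0.03 ]]
(370, 151) [[0.468 0.355 0.03 ]]
(356, 168) [[0.472 0.274 0.03 ]]
(400, 158) [[0.555 0.385 0.03 ]]
[[340. 257.]
 [340. 254.]
 [347. 212.]
 [177. 159.]] [[324. 221.]
 [321. 482.]]
```

View pics/e.png

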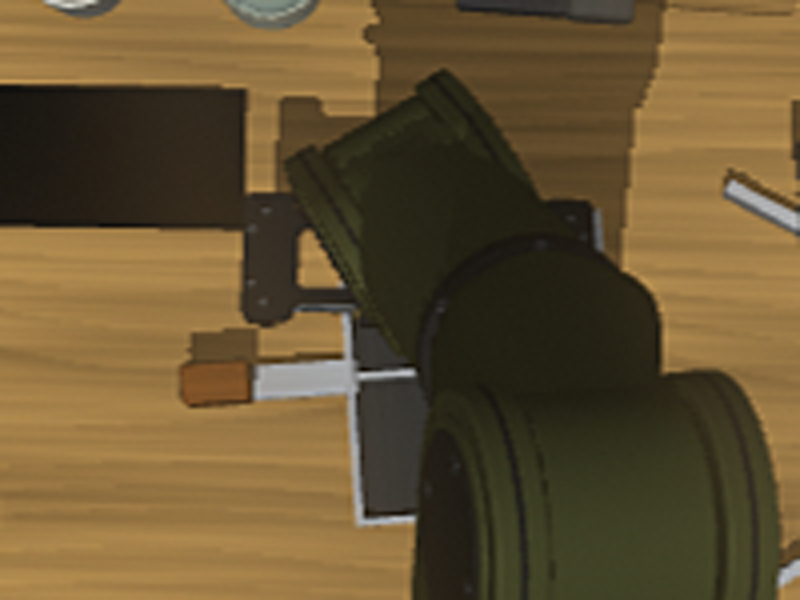

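Run:
```python
from h import *
print(pix([[.6,.008,.085],[.6,.008,.149],[.6,.008,.1],[.6,.1,.08],[.6,-.085,.08]],"scene").round(1))
print((pix([[.6,.008,.08],[.6,.1,.08],[.6,-.085,.08],[.6375,-.085,.08],[.5625,-.085,.08]],"scene")-[290,190]).round(1)*6)
im=r.snapshot("scene")[:,:,::-1]
crop("f",200,80,460,300,2.7,img=im)
```

```text
[[340.8 243.8]
 [342.1 229.8]
 [341.1 240.7]
 [361.3 220. ]
 [318.3 271.9]]
[[304.2 328.8]
 [427.8 180. ]
 [169.8 491.4]
 [246.6 541.8]
 [ 94.8 441.6]]
```

View pics/f.png

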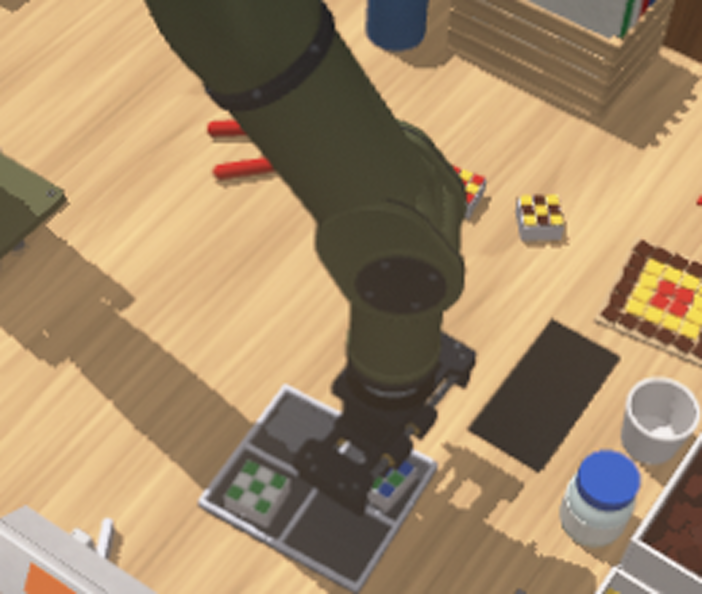

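The block hasn't moved, and the body sits where predicted. I'll feel downwards with the shut fingers to learn what is beneath them.

move_arm([
  [[0, 0, 0, 2, 0, 0, 0], [0, 0, 0, 4, 0, 0, 0], [0, 0, 0, 6, 0, 0, 0], [0, 0, 0, 6, 0, 0, 0]],
])

```text
clock: 5.3
tool_pos: [0.601, 0.0083, 0.0095]
eef_rot: [-0.0, 1.0, 0.0, -0.0]
contact_force: [0.4, -0.3, -0.3]
opening: 0.008
finger_force: 0.0
```

move_arm([
  [[0, 0, 0, 2, 0, 0, 0], [0, 0, 0, 3, 0, 0, 0], [0, 0, 0, 4, 0, 0, 0], [0, 0, 0, 5, 0, 0, 0], [0, 0, 0, 5, 0, 0, 0]],
])

```text
clock: 5.92
tool_pos: [0.601, 0.0083, 0.0046]
eef_rot: [-0.0, 1.0, 0.0, -0.0]
contact_force: [-0.3, -0.1, -0.2]
opening: 0.005
finger_force: 0.0
```

move_arm([
  [[0, 0, 0, 2, 0, 0, 0], [0, 0, 0, 4, 0, 0, 0], [0, 0, 0, 6, 0, 0, 0], [0, 0, 0, 6, 0, 0, 0]],
])

```text
clock: 6.42
tool_pos: [0.6014, 0.0083, 0.0037]
eef_rot: [-0.0, 1.0, -0.001, 0.001]
contact_force: [-10.1, -1.3, 39.7]
opening: 0.006
finger_force: 20.1
```

Contact comes at a reported z of about 0.004, which is either the tray floor or the block top with a height bias. Testing over the empty bay beside it settles this.

move_arm([
  [[0, 0, 0, -40, 0, 0, 0], [0, 0, 0, -60, 0, 0, 0], [0, 50, 3, -60, 0, 0, 0], [0, 92, 3, -60, 0, 0, 0], [0, 92, 3, -30, 0, 0, 0], [0, 92, 3, -10, 0, 0, 0], [0, 92, 3, 0, 0, 0, 0], [0, 92, 3, 3, 0, 0, 0], [0, 92, 3, 6, 0, 0, 0]],
])

```text
clock: 7.55
tool_pos: [0.5096, 0.0113, -0.007]
eef_rot: [-0.0, 1.0, 0.0, 0.0]
contact_force: [0.1, 0.7, -0.1]
opening: 0.003
finger_force: 0.0
```

Run:
```python
from h import *
im=r.snapshot("scene")[:,:,::-1]
crop("g",250,170,400,290,5,img=im)
```

```text
(no output)
```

View pics/g.png

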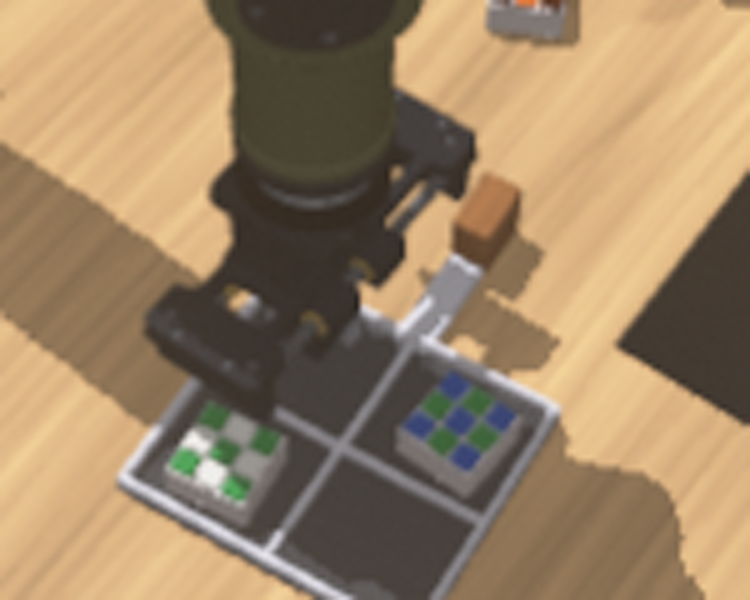

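At a reported z of −0.007 there is no contact, so the reported height is biased low and the real tip is about 27 mm higher. Feeling for the bay floor to pin down the value.

move_arm([
  [[0, 0, 0, 4, 0, 0, 0], [0, 0, 0, 8, 0, 0, 0], [0, 0, 0, 10, 0, 0, 0], [0, 0, 0, 12, 0, 0, 0], [0, 0, 0, 13, 0, 0, 0], [0, 0, 0, 13, 0, 0, 0]],
])

```text
clock: 8.35
tool_pos: [0.5091, 0.0113, -0.0203]
eef_rot: [-0.0, 1.0, 0.0, -0.0]
contact_force: [0.2, -0.2, 0.1]
opening: -0.0
finger_force: 0.0
```

move_arm([
  [[0, 0, 0, 1, 0, 0, 0], [0, 0, 0, 2, 0, 0, 0], [0, 0, 0, 3, 0, 0, 0], [0, 0, 0, 4, 0, 0, 0], [0, 0, 0, 4, 0, 0, 0]],
])

```text
clock: 8.98
tool_pos: [0.5092, 0.0113, -0.0222]
eef_rot: [-0.0, 1.0, -0.0, 0.001]
contact_force: [-3.6, 0.2, 23.9]
opening: 0.004
finger_force: 11.5
```

The bay floor shows up at a reported −0.0218 and the block top at 0.0043. The true height is therefore the reported value plus 0.0268, and I'll put that in the helper.

```bash
sed -i 's/np.array(p)-s\["tool_pos"\]/np.array(p)-[0,0,.0268]-s["tool_pos"]/' h.py
python3 - <<'E'
from h import *
go((.601,.010,.08),90);go((.601,.010,.016),90)
E
```

```text
shift [-91.9  -1.4 -75.3] turn [-0.   0.1  0. ] pos [ 0.5092  0.0113 -0.0222] q7 0.86
shift [-91.8  -1.3 -11.3] turn [-0.   0.1  0. ] pos [ 0.5092  0.0113 -0.0222] q7 0.86
```

move_arm([
  [[0.8, 0, 0, -40, 0, 0, 0], [0.8, 0, 0, -77, 0, 0, 0], [0.8, -50, -1, -77, 0, 0, 0], [0.8, -92, -1, -77, 0, 0, 0], [0.8, -92, -1, -77, 0, 0, 0], [0.8, -92, -1, -77, 0, 0, 0], [0.8, -92, -1, -77, 0, 0, 0], [0.8, -92, -1, -45, 0, 0, 0], [0.8, -92, -1, -13, 0, 0, 0], [0.8, -92, -1, -13, 0, 0, 0]],
])

```text
clock: 10.22
tool_pos: [0.6, 0.0103, -0.012]
eef_rot: [-0.001, 1.0, -0.0, -0.001]
contact_force: [0.1, -0.4, 0.2]
opening: 0.797
finger_force: 0.0
```

move_arm([
  [[0, 0, 0, 0, 0, 0, 0], [0, 0, 0, 0, 0, 0, 0], [0, 0, 0, 0, 0, 0, 0], [0, 0, 0, 0, 0, 0, 0], [0, 0, 0, 0, 0, 0, 0], [0, 0, 0, 0, 0, 0, 0]],
], newtons=30)

```text
clock: 10.98
tool_pos: [0.6009, 0.0103, -0.0111]
eef_rot: [-0.0, 1.0, 0.0, -0.0]
contact_force: [-2.5, 0.6, 3.4]
opening: 0.521
finger_force: 29.7
```

Run:
```python
from h import *
go((.676,.243,.07),90);go((.676,.243,.015),90)
```

```text
shift [-75.2 232.6 -54.3] turn [ 0. -0.  0.] pos [ 0.6009  0.0103 -0.0111] q7 0.98
shift [-75.2 232.6   0.7] turn [ 0. -0.  0.] pos [ 0.6009  0.0103 -0.0111] q7 0.98
```

Gripped at an opening of 0.521, which is 46 mm. Lifting and carrying it to the mat.

move_arm([
  [[0, 0, 0, -25, 0, 0, 0], [0, 0, 0, -54, 0, 0, 0], [0, -20, 58, -54, 0, 0, 0], [0, -38, 116, -54, 0, 0, 0], [0, -56, 174, -54, 0, 0, 0], [0, -75, 232, -54, 0, 0, 0], [0, -75, 232, -54, 0, 0, 0], [0, -75, 232, -25, 0, 0, 0], [0, -75, 232, 0, 0, 0, 0], [0, -75, 232, 0, 0, 0, 0]],
])

```text
clock: 12.22
tool_pos: [0.6752, 0.2408, -0.0135]
eef_rot: [0.0, 1.0, -0.001, -0.001]
contact_force: [0.7, 0.5, -0.3]
opening: 0.518
finger_force: 29.8
```

move_arm([
  [[0.7, 0, 0, 0, 0, 0, 0], [0.7, 0, 0, 0, 0, 0, 0], [0.7, 0, 0, 0, 0, 0, 0], [0.8, 0, 0, -30, 0, 0, 0], [0.8, 0, 0, -60, 0, 0, 0], [0.8, 0, 0, -70, 0, 0, 0]],
])

```text
clock: 12.98
tool_pos: [0.6774, 0.243, 0.0611]
eef_rot: [-0.0, 1.0, 0.001, 0.002]
contact_force: [0.2, -0.2, -0.3]
opening: 0.796
finger_force: 0.0
```

Run:
```python
from h import *
go((.5165,-.0755,.085),98.3-0);go((.5165,-.0755,.016),98.3)
```

```text
shift [ 160.9 -318.5    1.8] turn [ 0.1  0.2 -8.3] pos [0.6774 0.243  0.0611] q7 0.86
shift [ 161.2 -318.6   70.8] turn [ 0.1  0.2 -8.3] pos [0.6774 0.243  0.0611] q7 0.86
```

move_arm([
  [[0.8, 27, -53, 0, 0, 0, -3], [0.8, 54, -106, 0, 0, 0, -6], [0.8, 81, -159, 0, 0, 0, -8.3], [0.8, 108, -212, 0, 0, 0, -8.3], [0.8, 135, -265, 0, 0, 0, -8.3], [0.8, 161, -318.5, 0, 0, 0, -8.3], [0.8, 161, -318.5, 0, 0, 0, -8.3], [0.8, 161, -318.5, 35, 0, 0, -8.3], [0.8, 161, -318.5, 70, 0, 0, -8.3], [0.8, 161, -318.5, 70, 0, 0, -8.3]],
])

```text
clock: 14.22
tool_pos: [0.514, -0.0752, -0.0132]
eef_rot: [-0.073, 0.997, 0.0, -0.002]
contact_force: [0.6, -0.9, 0.0]
opening: 0.796
finger_force: 0.0
```

move_arm([
  [[0, 0, 0, 0, 0, 0, 0], [0, 0, 0, 0, 0, 0, 0], [0, 0, 0, 0, 0, 0, 0], [0, 0, 0, 0, 0, 0, 0], [0, 0, 0, 0, 0, 0, 0], [0, 0, 0, -25, 0, 0, 0], [0, 0, 0, -50, 0, 0, 0], [0, 0, 0, -55, 0, 0, 0], [0, 0, 0, -55, 0, 0, 0]],
])

```text
clock: 15.35
tool_pos: [0.5151, -0.0765, 0.0436]
eef_rot: [-0.072, 0.997, -0.0, 0.0]
contact_force: [-0.5, -0.2, -1.8]
opening: 0.523
finger_force: 30.0
```

Run:
```python
from h import *
go((.676,.152,.07),90);go((.676,.152,.015),90)
```

```text
shift [-192.2  202.9    0.5] turn [-0.   0.   8.3] pos [ 0.5151 -0.0765  0.0436] q7 1.14
shift [-192.2  202.9   55.5] turn [-0.   0.   8.3] pos [ 0.5151 -0.0765  0.0436] q7 1.14
```

move_arm([
  [[0, -40, 42, 0, 0, 0, 2], [0, -80, 84, 0, 0, 0, 4], [0, -120, 127, 0, 0, 0, 6], [0, -160, 169, 0, 0, 0, 8.3], [0, -192, 203, 0, 0, 0, 8.3], [0, -192, 203, 0, 0, 0, 8.3], [0, -192, 203, 0, 0, 0, 8.3], [0, -192, 203, 30, 0, 0, 8.3], [0, -192, 203, 55.5, 0, 0, 8.3], [0, -192, 203, 55.5, 0, 0, 8.3]],
])

```text
clock: 16.6
tool_pos: [0.6746, 0.1503, -0.0138]
eef_rot: [0.0, 1.0, -0.001, -0.001]
contact_force: [-0.3, -0.1, -0.5]
opening: 0.522
finger_force: 30.0
```

move_arm([
  [[0.7, 0, 0, 0, 0, 0, 0], [0.7, 0, 0, 0, 0, 0, 0], [0.7, 0, 0, 0, 0, 0, 0], [0.8, 0, 0, -30, 0, 0, 0], [0.8, 0, 0, -60, 0, 0, 0], [0.8, 0, 0, -100, 0, 0, 0]],
])

```text
clock: 17.35
tool_pos: [0.6751, 0.1521, 0.0886]
eef_rot: [-0.0, 1.0, -0.0, -0.001]
contact_force: [1.2, 0.1, 0.1]
opening: 0.798
finger_force: 0.0
```

Run:
```python
from h import *
im=r.snapshot("top")[:,:,::-1]
crop("i",130,150,390,320,3,img=im)
go((.552,.386,.08),43); go((.552,.386,.013),43)
```

```text
shift [127.2 232.2  41.6] turn [ 0.3  0.4 47. ] pos [0.6789 0.1537 0.0951] q7 0.96
shift [127.8 232.  108.6] turn [ 0.3  0.4 47. ] pos [0.6789 0.1537 0.0951] q7 0.96
```

View pics/i.png

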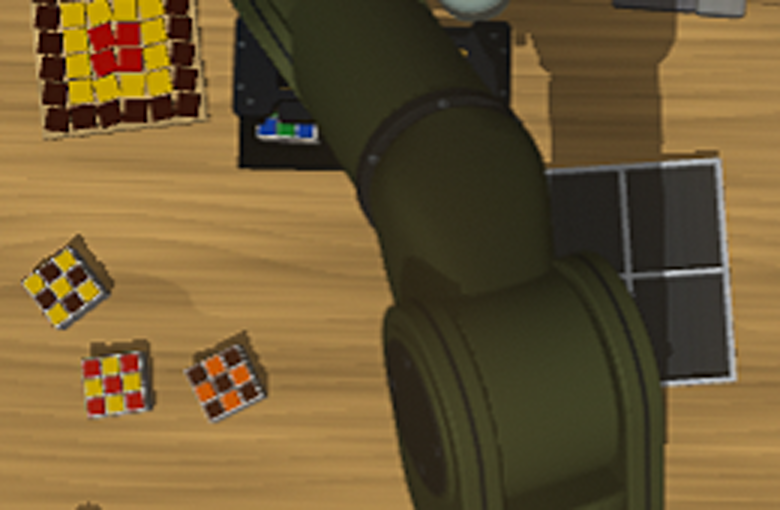

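Both cured pieces are out, with cured0 on the mat. mosaic1 has been knocked and now sits at crop (63,285). mosaic0, mosaic3 and the tray are unmoved.

Run:
```python
from h import *
A=lambda *p:np.array(p)/3+[130,150]
C=world(A((63,285)),.026)[0]; E=world(A((36,285),(66,257),(60,315),(91,287)),.026)
v=E[1]-E[0]+E[3]-E[2];a=np.degrees(np.arctan2(v[1],v[0]));w=E[1]-E[3];print(C,a,E.round(3))
for n in("z",.08),("y",.013): go((C[0],C[1],n[1]),a+90)
```

```text
[0.53413855 0.40797967 0.026     ] -45.24318677403984 [[0.534 0.429 0.026]
 [0.556 0.407 0.026]
 [0.511 0.409 0.026]
 [0.533 0.386 0.026]]
shift [145.1 254.2  41.5] turn [ 0.3  0.4 45.2] pos [0.6789 0.1537 0.0951] q7 0.96
shift [145.6 254.  108.5] turn [ 0.3  0.4 45.2] pos [0.6789 0.1537 0.0951] q7 0.96
```

move_arm([
  [[0.8, 29, 51, 0, 0, 0, 9], [0.8, 58, 102, 0, 0, 0, 18], [0.8, 87, 152, 0, 0, 0, 27], [0.8, 116, 203, 0, 0, 0, 36], [0.8, 145, 254, 20, 0, 0, 45], [0.8, 145, 254, 41, 0, 0, 45], [0.8, 145, 254, 41, 0, 0, 45], [0.8, 145, 254, 41, 0, 0, 45]],
])

```text
clock: 18.4
tool_pos: [0.5327, 0.4041, 0.0477]
eef_rot: [0.384, 0.923, -0.0, 0.001]
contact_force: [0.6, -0.4, 0.2]
opening: 0.796
finger_force: 0.0
```

Run:
```python
from h import *
go((.534,.408,.013),44.8)
```

```text
shift [ 1.9  3.7 61.5] turn [0.  0.1 0.1] pos [0.5327 0.4041 0.0477] q7 -0.07
```

move_arm([
  [[0.8, 2, 4, 30, 0, 0, 0], [0.8, 2, 4, 61, 0, 0, 0], [0.8, 2, 4, 61, 0, 0, 0], [0, 2, 4, 61, 0, 0, 0], [0, 2, 4, 61, 0, 0, 0], [0, 2, 4, 61, 0, 0, 0], [0, 2, 4, 61, 0, 0, 0], [0, 2, 4, 61, 0, 0, 0], [0, 2, 4, 30, 0, 0, 0], [0, 2, 4, -4, 0, 0, 0]],
])

```text
clock: 19.65
tool_pos: [0.5314, 0.4102, 0.0515]
eef_rot: [0.382, 0.924, -0.001, -0.0]
contact_force: [0.2, 0.6, -0.2]
opening: 0.528
finger_force: 29.1
```

```bash
cat >> h.py <<'E'
def bay(i,j,z):   # tray-frame bay -> world
    a=np.radians(-85.3);x=np.array([np.cos(a),np.sin(a)]);y=np.array([-x[1],x[0]])
    return (*(np.array([.555,-.030])+i*.0385*x+j*.0435*y),z)
E
python3 - <<'E'
from h import *
p=bay(-1,1,.08);print(p);go(p,4.7);go(bay(-1,1,.019),4.7)
E
```

```text
(np.float64(0.5951990937443281), np.float64(0.01193486451790119), 0.08)
shift [-326.6 -236.8   -1.4] turn [-0.1  0.  40.3] pos [0.5314 0.4102 0.0515] q7 -0.07
shift [-326.6 -236.7   59.6] turn [-0.1  0.  40.3] pos [0.5314 0.4102 0.0515] q7 -0.07
```

move_arm([
  [[0, -47, -34, -5, 0, 0, 6], [0, -94, -68, -5, 0, 0, 12], [0, -140, -102, -5, 0, 0, 18], [0, -187, -135, -5, 0, 0, 24], [0, -234, -169, -5, 0, 0, 30], [0, -280, -203, -5, 0, 0, 36], [0, -326.5, -237, -5, 0, 0, 40.3], [0, -326.5, -237, -5, 0, 0, 40.3], [0, -326.5, -237, -5, 0, 0, 40.3]],
])

```text
clock: 20.78
tool_pos: [0.5954, 0.0128, 0.0563]
eef_rot: [0.677, 0.736, 0.0, -0.0]
contact_force: [-0.0, -0.0, -1.5]
opening: 0.533
finger_force: 29.1
```

Run:
```python
from h import *
go(bay(-1,1,.019),4.7)
```

```text
shift [-0.9 -0.3 64.1] turn [ 0.  -0.1  0. ] pos [0.5954 0.0128 0.0563] q7 -0.05
```

move_arm([
  [[0, -1, 0, 30, 0, 0, 0], [0, -1, 0, 58, 0, 0, 0], [0, -1, 0, 64, 0, 0, 0], [0, -1, 0, 64, 0, 0, 0], [0.7, -1, 0, 64, 0, 0, 0], [0.7, -1, 0, 64, 0, 0, 0], [0.7, -1, 0, 64, 0, 0, 0], [0.8, -1, 0, 40, 0, 0, 0], [0.8, -1, 0, 0, 0, 0, 0], [0.8, -1, 0, -20, 0, 0, 0]],
])

```text
clock: 22.02
tool_pos: [0.5965, 0.0111, 0.0781]
eef_rot: [0.677, 0.736, 0.001, 0.001]
contact_force: [0.3, 0.0, -0.2]
opening: 0.798
finger_force: 0.0
```

Run:
```python
from h import *
go((.4616,.281,.08),27); go((.4616,.281,.013),27)
```

```text
shift [ 280.  -112.4   24.6] turn [  0.1   0.  -22.3] pos [0.5965 0.0111 0.0781] q7 -0.05
shift [ 280.  -112.6   91.6] turn [  0.1   0.  -22.3] pos [0.5965 0.0111 0.0781] q7 -0.05
```

move_arm([
  [[0.8, 56, -22, 0, 0, 0, -6], [0.8, 112, -45, 0, 0, 0, -12], [0.8, 168, -67, 0, 0, 0, -18], [0.8, 224, -90, 0, 0, 0, -22.3], [0.8, 280, -112.5, 24, 0, 0, -22.3], [0.8, 280, -112.5, 24, 0, 0, -22.3], [0.8, 280, -112.5, 60, 0, 0, -22.3], [0.8, 280, -112.5, 91, 0, 0, -22.3], [0.8, 280, -112.5, 91, 0, 0, -22.3]],
])

```text
clock: 23.15
tool_pos: [0.4597, 0.2791, -0.0162]
eef_rot: [0.523, 0.852, -0.002, -0.0]
contact_force: [0.5, -0.4, -0.0]
opening: 0.802
finger_force: 0.0
```

move_arm([
  [[0, 0, 0, 0, 0, 0, 0], [0, 0, 0, 0, 0, 0, 0], [0, 0, 0, 0, 0, 0, 0], [0, 0, 0, 0, 0, 0, 0], [0, 0, 0, 0, 0, 0, 0], [0, 0, 0, -30, 0, 0, 0], [0, 0, 0, -65, 0, 0, 0], [0, 0, 0, -70, 0, 0, 0], [0, 0, 0, -70, 0, 0, 0]],
])

```text
clock: 24.28
tool_pos: [0.4603, 0.2809, 0.0552]
eef_rot: [0.522, 0.853, 0.0, -0.0]
contact_force: [-0.4, -1.2, -0.8]
opening: 0.519
finger_force: 30.0
```

Run:
```python
from h import *
go(bay(1,1,.08),4.7);go(bay(1,1,.019),4.7)
```

```text
shift [-372.2  -31.3    2. ] turn [ 0.  -0.  22.3] pos [0.4603 0.2809 0.0552] q7 -0.23
shift [-372.2  -31.3   63. ] turn [ 0.  -0.  22.3] pos [0.4603 0.2809 0.0552] q7 -0.23
```

move_arm([
  [[0, -60, -5, -10, 0, 0, 4], [0, -120, -10, -10, 0, 0, 8], [0, -180, -15, -10, 0, 0, 12], [0, -240, -20, -10, 0, 0, 16], [0, -300, -25, -10, 0, 0, 20], [0, -345, -29, -10, 0, 0, 22.3], [0, -372, -31, -10, 0, 0, 22.3], [0, -372, -31, -10, 0, 0, 22.3], [0, -372, -31, -10, 0, 0, 22.3]],
])

```text
clock: 25.4
tool_pos: [0.6006, -0.0624, 0.0642]
eef_rot: [0.677, 0.736, -0.0, -0.002]
contact_force: [0.2, 0.5, -1.2]
opening: 0.518
finger_force: 30.0
```

Run:
```python
from h import *
go(bay(1,1,.019),4.7)
```

```text
shift [-2.6  0.9 72. ] turn [-0.1 -0.1  0.1] pos [ 0.6006 -0.0624  0.0642] q7 0.04
```

move_arm([
  [[0, -1, 0, 30, 0, 0, 0], [0, -1, 0, 60, 0, 0, 0], [0, -1, 0, 72, 0, 0, 0], [0, -1, 0, 72, 0, 0, 0], [0.7, -1, 0, 72, 0, 0, 0], [0.7, -1, 0, 72, 0, 0, 0], [0.7, -1, 0, 72, 0, 0, 0], [0.8, -1, 0, 45, 0, 0, 0], [0.8, -1, 0, 5, 0, 0, 0], [0.8, -1, 0, -10, 0, 0, 0]],
])

```text
clock: 26.65
tool_pos: [0.6033, -0.0657, 0.0775]
eef_rot: [0.678, 0.736, 0.001, 0.001]
contact_force: [0.5, -0.0, -0.2]
opening: 0.798
finger_force: 0.0
```

Run:
```python
from h import *
go((.458,.366,.08),9.6); go((.458,.366,.013),9.6)
```

```text
shift [ 442.2 -109.5   23.7] turn [ 0.2  0.  -4.9] pos [ 0.6033 -0.0657  0.0775] q7 0.04
shift [ 442.2 -109.8   90.7] turn [ 0.2  0.  -4.9] pos [ 0.6033 -0.0657  0.0775] q7 0.04
```

move_arm([
  [[0.8, 59, -15, 0, 0, 0, -1], [0.8, 118, -30, 0, 0, 0, -2], [0.8, 177, -45, 0, 0, 0, -3], [0.8, 236, -60, 0, 0, 0, -4], [0.8, 295, -74, 0, 0, 0, -4.9], [0.8, 354, -89, 0, 0, 0, -4.9], [0.8, 413, -103, 10, 0, 0, -4.9], [0.8, 442, -110, 24, 0, 0, -4.9], [0.8, 442, -110, 24, 0, 0, -4.9]],
])

```text
clock: 27.78
tool_pos: [0.4531, 0.3688, 0.0498]
eef_rot: [0.643, 0.766, -0.001, -0.001]
contact_force: [0.1, -0.2, 0.1]
opening: 0.803
finger_force: 0.0
```

Run:
```python
from h import *
go((.458,.366,.013),9.6)
im=r.snapshot("top")[:,:,::-1]
crop("j",130,150,390,320,3,img=im)
```

```text
shift [-3.6  4.5 63.6] turn [-0.1 -0.1  0.4] pos [0.4531 0.3688 0.0498] q7 -0.52
```

View pics/j.png

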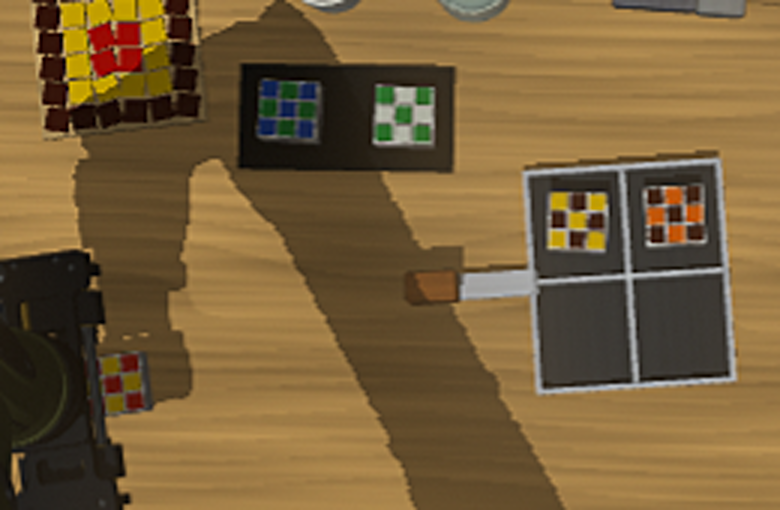

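Both cured pieces stand on the mat, two fresh ones sit in their bays at (578,220) and (675,214), and mosaic0 is unmoved.

move_arm([
  [[0.8, -2, 3, 30, 0, 0, 0], [0.8, -2, 3, 63, 0, 0, 0], [0.8, -2, 3, 63, 0, 0, 0], [0, -2, 3, 63, 0, 0, 0], [0, -2, 3, 63, 0, 0, 0], [0, -2, 3, 63, 0, 0, 0], [0, -2, 3, 63, 0, 0, 0], [0, -2, 3, 63, 0, 0, 0], [0, -2, 3, 30, 0, 0, 0], [0, -2, 3, -8, 0, 0, 0]],
])

```text
clock: 29.08
tool_pos: [0.4585, 0.3641, 0.0596]
eef_rot: [0.645, 0.764, -0.001, -0.0]
contact_force: [1.1, 0.6, -1.1]
opening: 0.517
finger_force: 30.0
```

Run:
```python
from h import *
go(bay(1,-1,.08),4.7);go(bay(1,-1,.019),4.7)
```

```text
shift [-439.3  -17.5    6.8] turn [-0.1  0.   4.9] pos [0.4585 0.3641 0.0596] q7 -0.52
shift [-439.3  -17.4   67.8] turn [-0.1  0.   4.9] pos [0.4585 0.3641 0.0596] q7 -0.52
```

move_arm([
  [[0, -58, -2, 0, 0, 0, 1], [0, -116, -4, 0, 0, 0, 2], [0, -174, -6, 0, 0, 0, 3], [0, -232, -9, 0, 0, 0, 4], [0, -290, -12, 0, 0, 0, 4.9], [0, -348, -14, 0, 0, 0, 4.9], [0, -406, -16, 0, 0, 0, 4.9], [0, -439, -17.5, 0, 0, 0, 4.9], [0, -439, -17.5, 0, 0, 0, 4.9], [0, -439, -17.5, 0, 0, 0, 4.9]],
])

```text
clock: 30.32
tool_pos: [0.5152, -0.07, 0.0593]
eef_rot: [0.677, 0.736, 0.0, -0.0]
contact_force: [0.4, -0.1, -0.7]
opening: 0.517
finger_force: 30.0
```

Run:
```python
from h import *
go(bay(1,-1,.019),4.7)
```

```text
shift [-2.  -0.6 67.1] turn [ 0.  -0.1  0.1] pos [ 0.5152 -0.07    0.0593] q7 -0.01
```

Lowering mosaic0 into its bay and letting go. After that I'll head for the handle.

move_arm([
  [[0, -1, 0, 30, 0, 0, 0], [0, -1, 0, 58, 0, 0, 0], [0, -1, 0, 67, 0, 0, 0], [0, -1, 0, 67, 0, 0, 0], [0.7, -1, 0, 67, 0, 0, 0], [0.7, -1, 0, 67, 0, 0, 0], [0.7, -1, 0, 67, 0, 0, 0], [0.7, -1, 0, 40, 0, 0, 0], [0.7, -1, 0, 0, 0, 0, 0], [0.7, -1, 0, -20, 0, 0, 0]],
])

```text
clock: 31.58
tool_pos: [0.516, -0.0724, 0.0809]
eef_rot: [0.677, 0.736, 0.001, 0.001]
contact_force: [0.4, 0.4, 0.2]
opening: 0.702
finger_force: 0.0
```

Run:
```python
from h import *
go((.5425,.1225,.08),4.7);go((.5425,.1225,.013),4.7)
```

```text
shift [192.1  42.3  27.8] turn [0.1 0.  0. ] pos [ 0.516  -0.0724  0.0809] q7 -0.0
shift [192.1  42.2  94.8] turn [0.1 0.  0. ] pos [ 0.516  -0.0724  0.0809] q7 -0.0
```

Run:
```python
from h import *
B=lambda *p:np.array(p)/3.4+[390,165]
for p,z in (((38,97),(46,464)),.02),(((104,150),(108,408)),.02),(((117,110),(122,444)),.085),(((402,108),(410,441)),.095):
    W=world(B(*p),z); d=W[0]-W[1]; print(W.round(4).tolist(),W.mean(0).round(4),np.linalg.norm(d).round(4),np.degrees(np.arctan2(d[1],d[0])).round(2))
print(world(np.array([(404,271),(459,270),(459,300),(406,305)])/3+[130,150],.042).mean(0))
```

```text
[[0.6705, -0.1709, 0.02], [0.4182, -0.1808, 0.02]] [ 0.5444 -0.1759  0.02  ] 0.2525 2.24
[[0.6348, -0.217, 0.02], [0.4574, -0.2225, 0.02]] [ 0.5461 -0.2198  0.02  ] 0.1775 1.76
[[0.653, -0.2157, 0.085], [0.4337, -0.2222, 0.085]] [ 0.5433 -0.2189  0.085 ] 0.2194 1.7
[[0.6574, -0.4, 0.095], [0.4406, -0.4064, 0.095]] [ 0.549  -0.4032  0.095 ] 0.2169 1.69
[0.53918053 0.12172063 0.042     ]
```

move_arm([
  [[0.7, 48, 10, 0, 0, 0, 0], [0.7, 96, 20, 0, 0, 0, 0], [0.7, 144, 31, 0, 0, 0, 0], [0.7, 192, 42, 0, 0, 0, 0], [0.7, 192, 42, 28, 0, 0, 0], [0.7, 192, 42, 28, 0, 0, 0]],
])

```text
clock: 32.33
tool_pos: [0.5397, 0.1225, 0.0499]
eef_rot: [0.677, 0.736, -0.002, -0.001]
contact_force: [-0.4, -0.3, 0.1]
opening: 0.706
finger_force: 0.0
```

Run:
```python
from h import *
go((.541,.1225,.013),4.7)
```

```text
shift [-0.   1.5 63.7] turn [-0.2  0.1  0.1] pos [0.5397 0.1225 0.0499] q7 -0.26
```

move_arm([
  [[0.7, 0, 1, 30, 0, 0, 0], [0.7, 0, 1, 60, 0, 0, 0], [0.7, 0, 1, 64, 0, 0, 0], [0.1, 0, 1, 64, 0, 0, 0], [0.1, 0, 1, 64, 0, 0, 0], [0.1, 0, 1, 64, 0, 0, 0], [0.1, 0, 1, 64, 0, 0, 0], [0.1, 0, 1, 64, 0, 0, 0], [0.1, 0, 1, 64, 0, 0, 0]],
], newtons=45)

```text
clock: 33.45
tool_pos: [0.542, 0.1226, -0.0123]
eef_rot: [0.677, 0.736, -0.0, -0.0]
contact_force: [-2.5, 0.8, 5.3]
opening: 0.274
finger_force: 45.0
```

Run:
```python
from h import *
go((.540,.09,.013),1.75);go((.5405,.02,.013),1.75);go((.5427,-.148,.013),1.75)
```

```text
shift [-32.4  -4.7   1.5] turn [-0. -0.  3.] pos [ 0.542   0.1226 -0.0123] q7 -0.27
shift [-102.2  -10.     1.5] turn [-0. -0.  3.] pos [ 0.542   0.1226 -0.0123] q7 -0.27
shift [-269.8  -21.7    1.5] turn [-0. -0.  3.] pos [ 0.542   0.1226 -0.0123] q7 -0.27
```

Handle gripped at 0.274 (24 mm). Sliding the tray gently while aligning it to the box's axis.

Run:
```python
from h import *
for y in(.08,.0,-.06,-.148): go((.547+.0305*(-.299-y),y,.0145),1.75)
```

```text
shift [-42.  -10.1   0. ] turn [-0. -0.  3.] pos [ 0.542   0.1226 -0.0123] q7 -0.27
shift [-121.9  -14.3    0. ] turn [-0. -0.  3.] pos [ 0.542   0.1226 -0.0123] q7 -0.27
shift [-181.8  -17.4    0. ] turn [-0. -0.  3.] pos [ 0.542   0.1226 -0.0123] q7 -0.27
shift [-269.7  -22.     0. ] turn [-0. -0.  3.] pos [ 0.542   0.1226 -0.0123] q7 -0.27
```

move_arm([
  [[0.1, -8, -2, 0, 0, 0, 0.6], [0.1, -17, -4, 0, 0, 0, 1.2], [0.1, -25, -6, 0, 0, 0, 1.8], [0.1, -34, -8, 0, 0, 0, 2.4], [0.1, -42, -10, 0, 0, 0, 3], [0.1, -58, -11, 0, 0, 0, 3], [0.1, -74, -12, 0, 0, 0, 3], [0.1, -90, -13, 0, 0, 0, 3], [0.1, -106, -13.5, 0, 0, 0, 3], [0.1, -122, -14.3, 0, 0, 0, 3]],
])

```text
clock: 34.7
tool_pos: [0.5393, 0.0044, -0.0123]
eef_rot: [0.695, 0.719, 0.003, -0.001]
contact_force: [-0.3, 9.6, 4.9]
opening: 0.268
finger_force: 45.0
```

Run:
```python
from h import *
for y in(-.06,-.148): go((.547+.0305*(-.299-y),y,.0145),1.75)
im=r.snapshot("top")[:,:,::-1]
crop("k",270,150,530,340,3,img=im)
```

```text
shift [-64.4  -1.8  -0.3] turn [ 0.1 -0.3  0.2] pos [ 0.5393  0.0044 -0.0123] q7 -0.16
shift [-152.4   -2.1   -0.8] turn [ 0.1 -0.3  0.2] pos [ 0.5393  0.0044 -0.0123] q7 -0.16
```

View pics/k.png

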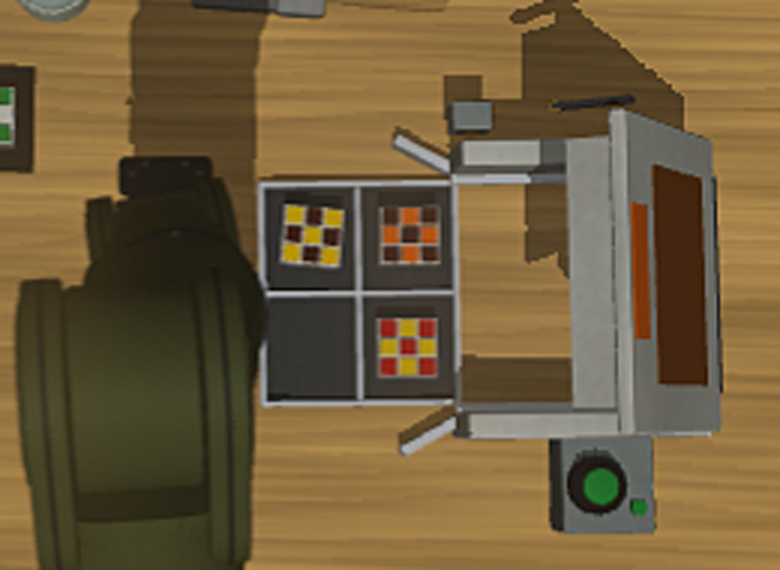

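The tray sits at the mouth, straight and about centred, with front corners at (452,180) and (460,404). Pushing on.

move_arm([
  [[0.1, -14, -0.5, 0, 0, 0, 0], [0.1, -28, -1, 0, 0, 0, 0], [0.1, -42, -1, 0, 0, 0, 0], [0.1, -56, -1, 0, 0, 0, 0], [0.1, -70, -1, 0, 0, 0, 0], [0.1, -84, -1, 0, 0, 0, 0], [0.1, -98, -1, 0, 0, 0, 0], [0.1, -112, -1, 0, 0, 0, 0], [0.1, -124, -1, 0, 0, 0, 0], [0.1, -132, -1, 0, 0, 0, 0]],
])

```text
clock: 36.0
tool_pos: [0.5421, -0.1273, -0.0123]
eef_rot: [0.695, 0.719, 0.003, -0.001]
contact_force: [-0.0, 10.6, 8.2]
opening: 0.267
finger_force: 45.0
```

move_arm([
  [[0.1, -4, 0, 0, 0, 0, 0], [0.1, -8, 0, 0, 0, 0, 0], [0.1, -12, 0, 0, 0, 0, 0], [0.1, -15, 0, 0, 0, 0, 0], [0.1, -15, 0, 0, 0, 0, 0], [0.1, -15, 0, 0, 0, 0, 0]],
])

```text
clock: 36.75
tool_pos: [0.5425, -0.142, -0.0123]
eef_rot: [0.695, 0.719, 0.002, -0.001]
contact_force: [-0.0, 10.1, 8.0]
opening: 0.272
finger_force: 45.0
```

move_arm([
  [[0.1, -3, 0, 0, 0, 0, 0], [0.1, -6, 0, 0, 0, 0, 0], [0.1, -8, 0, 0, 0, 0, 0], [0.1, -10, 0, 0, 0, 0, 0], [0.1, -10, 0, 0, 0, 0, 0]],
])

```text
clock: 37.38
tool_pos: [0.5429, -0.1516, -0.0123]
eef_rot: [0.695, 0.719, 0.003, -0.002]
contact_force: [-1.2, 10.3, 7.7]
opening: 0.272
finger_force: 45.0
```

move_arm([
  [[0.1, -2, 0, 0, 0, 0, 0], [0.1, -4, 0, 0, 0, 0, 0], [0.1, -4, 0, 0, 0, 0, 0]],
])

```text
clock: 37.75
tool_pos: [0.5429, -0.153, -0.0123]
eef_rot: [0.694, 0.72, 0.003, -0.003]
contact_force: [-1.5, 14.8, 9.3]
opening: 0.267
finger_force: 45.0
```

move_arm([
  [[0.1, -2, 0, 0, 0, 0, 0], [0.1, -4, 0, 0, 0, 0, 0], [0.1, -4, 0, 0, 0, 0, 0]],
])

```text
clock: 38.12
tool_pos: [0.5428, -0.1529, -0.0123]
eef_rot: [0.693, 0.72, 0.005, -0.005]
contact_force: [-1.2, 21.9, 12.2]
opening: 0.269
finger_force: 45.0
```

The stop is reached: y holds at −0.153 and force is building, exactly as predicted. Releasing now, and working out the lid angle.

move_arm([
  [[0.1, 8, 0, 0, 0, 0, 0], [0.1, 8, 0, 0, 0, 0, 0], [0.5, 8, 0, 0, 0, 0, 0], [0.5, 8, 0, 0, 0, 0, 0], [0.5, 8, 0, 0, 0, 0, 0], [0.5, 8, 0, -40, 0, 0, 0], [0.5, 8, 0, -100, 0, 0, 0], [0, 20, 0, -160, 0, 0, 0], [0, 20, 0, -220, 0, 0, 0], [0, 20, 0, -280, 0, 0, 0]],
])

```text
clock: 39.38
tool_pos: [0.541, -0.1455, 0.2692]
eef_rot: [0.697, 0.717, -0.0, 0.0]
contact_force: [1.2, 0.4, -0.4]
opening: 0.185
finger_force: 0.0
```

```bash
cat >> h.py <<'E'
m=np.array([-.0305,.9995]); H=np.array([.550,-.394])
def lidpt(th,rr,t,dm=0):
    a=rr*np.cos(th)-t*np.sin(th)+dm; return np.array([*(H+m*a),.087+rr*np.sin(th)+t*np.cos(th)])
E
python3 - <<'E'
from h import *
for th in(1.0,1.1,1.2,1.3): print(th,pix(lidpt(th,.165,.013)).round(1),pix(lidpt(th,.165,.013),"scene").round(1))
for th in(1.2,1.0): print(lidpt(th,.16,.013,-.009))
s=r.get_state();print(s["tool_pos"],s["opening"],s["contact_force"])
im=r.snapshot("top")[:,:,::-1]
crop("l",290,150,550,340,3,img=im)
E
```

```text
1.0 [[485.5 240.3]] [[224.7 307.3]]
1.1 [[494. 240.]] [[218.8 311.9]]
1.2 [[502.7 239.7]] [[212.7 317.2]]
1.3 [[511.5 239.5]] [[206.5 323.2]]
[ 0.54887575 -0.3571577   0.2408369 ]
[ 0.54797147 -0.32752401  0.22865929]
[ 0.54100814 -0.14549428  0.26922979] 0.1854276510830274 [ 1.16386398  0.4186608  -0.43217383]
```

View pics/l.png

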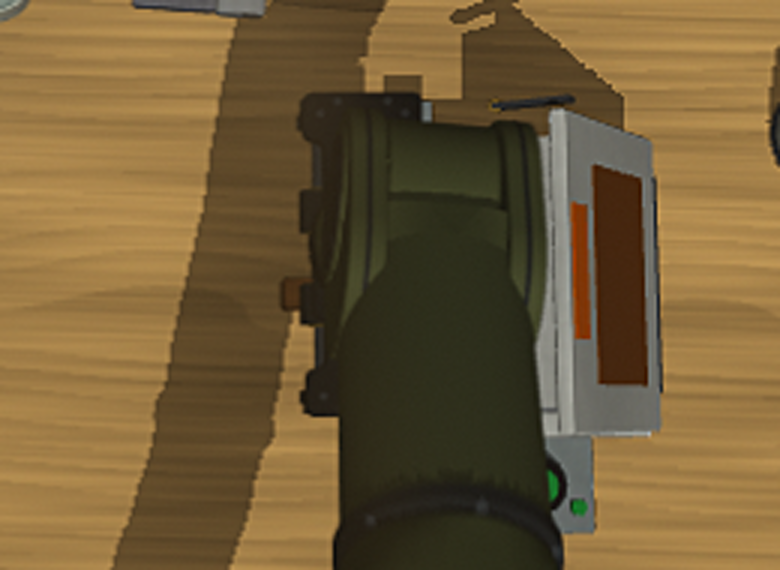

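The tray is in and only the handle block pokes out, at (292,293). The lid stands at about 0.98 rad. Computing the path behind the lid and round its arc.

```bash
cat >> h.py <<'E'
def lid(ths,t=.013,rr=.163):
    for th in ths: print(th,end=" "); go(lidpt(th,rr,t,-.009),1.75)
E
python3 - <<'E'
from h import *
lid([.98],.045); lid([.98,.85,.7,.55,.4,.3,.2,.12,.08,0,-.05])
E
```

```text
0.98 shift [-203.1   -3.7   57.1] turn [ 0.8  0.2 -0.1] pos [ 0.5457 -0.1463  0.2771] q7 0.1
0.98 shift [-176.5   -4.    74.8] turn [ 0.8  0.2 -0.1] pos [ 0.5457 -0.1463  0.2771] q7 0.1
0.85 shift [-158.6   -4.2   86.4] turn [ 0.8  0.2 -0.1] pos [ 0.5457 -0.1463  0.2771] q7 0.1
0.7 shift [-140.1   -4.4  102.4] turn [ 0.8  0.2 -0.1] pos [ 0.5457 -0.1463  0.2771] q7 0.1
0.55 shift [-124.1   -4.7  121. ] turn [ 0.8  0.2 -0.1] pos [ 0.5457 -0.1463  0.2771] q7 0.1
0.4 shift [-111.2   -5.   141.8] turn [ 0.8  0.2 -0.1] pos [ 0.5457 -0.1463  0.2771] q7 0.1
0.3 shift [-104.3   -5.2  156.6] turn [ 0.8  0.2 -0.1] pos [ 0.5457 -0.1463  0.2771] q7 0.1
0.2 shift [-99.   -5.5 172.1] turn [ 0.8  0.2 -0.1] pos [ 0.5457 -0.1463  0.2771] q7 0.1
0.12 shift [-95.8  -5.6 184.8] turn [ 0.8  0.2 -0.1] pos [ 0.5457 -0.1463  0.2771] q7 0.1
0.08 shift [-94.6  -5.7 191.2] turn [ 0.8  0.2 -0.1] pos [ 0.5457 -0.1463  0.2771] q7 0.1
0 shift [-93.   -5.9 204.2] turn [ 0.8  0.2 -0.1] pos [ 0.5457 -0.1463  0.2771] q7 0.1
-0.05 shift [-92.6  -6.  212.3] turn [ 0.8  0.2 -0.1] pos [ 0.5457 -0.1463  0.2771] q7 0.1
```

move_arm([
  [[0, -50, -3, -10, 0, 0, 0], [0, -100, -3, -10, 0, 0, 0], [0, -150, -3, -10, 0, 0, 0], [0, -205, -3, -10, 0, 0, 0], [0, -205, -3, -10, 0, 0, 0], [0, -205, -3, 30, 0, 0, 0], [0, -205, -3, 52, 0, 0, 0], [0, -205, -3, 52, 0, 0, 0], [0, -205, -3, 52, 0, 0, 0]],
])

```text
clock: 40.55
tool_pos: [0.5453, -0.35, 0.2161]
eef_rot: [0.696, 0.718, 0.0, 0.001]
contact_force: [1.1, 0.2, 0.7]
opening: 0.002
finger_force: 0.0
```

Run:
```python
from h import *
lid([.98,.85,.7,.55,.4,.3,.2,.12,.08,0,-.05])
```

```text
0.98 shift [26.9  3.3 13.3] turn [ 0.1  0.  -0. ] pos [ 0.5453 -0.35    0.2161] q7 0.41
0.85 shift [44.7  3.3 24.9] turn [ 0.1  0.  -0. ] pos [ 0.5453 -0.35    0.2161] q7 0.41
0.7 shift [63.2  3.3 40.9] turn [ 0.1  0.  -0. ] pos [ 0.5453 -0.35    0.2161] q7 0.41
0.55 shift [79.1  3.3 59.6] turn [ 0.1  0.  -0. ] pos [ 0.5453 -0.35    0.2161] q7 0.41
0.4 shift [92.   3.2 80.4] turn [ 0.1  0.  -0. ] pos [ 0.5453 -0.35    0.2161] q7 0.41
0.3 shift [98.8  3.2 95.3] turn [ 0.1  0.  -0. ] pos [ 0.5453 -0.35    0.2161] q7 0.41
0.2 shift [104.1   3.2 110.7] turn [ 0.1  0.  -0. ] pos [ 0.5453 -0.35    0.2161] q7 0.41
0.12 shift [107.2   3.2 123.4] turn [ 0.1  0.  -0. ] pos [ 0.5453 -0.35    0.2161] q7 0.41
0.08 shift [108.4   3.2 129.9] turn [ 0.1  0.  -0. ] pos [ 0.5453 -0.35    0.2161] q7 0.41
0 shift [109.9   3.1 142.9] turn [ 0.1  0.  -0. ] pos [ 0.5453 -0.35    0.2161] q7 0.41
-0.05 shift [110.4   3.1 151. ] turn [ 0.1  0.  -0. ] pos [ 0.5453 -0.35    0.2161] q7 0.41
```

move_arm([
  [[0, 27, 3, 13, 0, 0, 0], [0, 36, 3, 19, 0, 0, 0], [0, 45, 3, 25, 0, 0, 0], [0, 54, 3, 33, 0, 0, 0], [0, 63, 3, 41, 0, 0, 0], [0, 71, 3, 50, 0, 0, 0], [0, 79, 3, 60, 0, 0, 0], [0, 86, 3, 70, 0, 0, 0], [0, 92, 3, 80, 0, 0, 0]],
])

```text
clock: 41.68
tool_pos: [0.5447, -0.2578, 0.1343]
eef_rot: [0.696, 0.718, -0.0, -0.0]
contact_force: [0.4, -0.9, 0.4]
opening: 0.002
finger_force: 0.5
```

Run:
```python
from h import *
lid([.3,.2,.12,.08,0,-.05])
```

```text
0.3 shift [ 6.6  1.2 13.5] turn [-0.  0. -0.] pos [ 0.5447 -0.2578  0.1343] q7 0.25
0.2 shift [11.9  1.2 29. ] turn [-0.  0. -0.] pos [ 0.5447 -0.2578  0.1343] q7 0.25
0.12 shift [15.   1.2 41.7] turn [-0.  0. -0.] pos [ 0.5447 -0.2578  0.1343] q7 0.25
0.08 shift [16.2  1.2 48.1] turn [-0.  0. -0.] pos [ 0.5447 -0.2578  0.1343] q7 0.25
0 shift [17.7  1.2 61.1] turn [-0.  0. -0.] pos [ 0.5447 -0.2578  0.1343] q7 0.25
-0.05 shift [18.2  1.2 69.3] turn [-0.  0. -0.] pos [ 0.5447 -0.2578  0.1343] q7 0.25
```

move_arm([
  [[0, 4, 1, 7, 0, 0, 0], [0, 7, 1, 13, 0, 0, 0], [0, 10, 1, 21, 0, 0, 0], [0, 12, 1, 29, 0, 0, 0], [0, 14, 1, 36, 0, 0, 0], [0, 15, 1, 42, 0, 0, 0], [0, 16, 1, 48, 0, 0, 0], [0, 16, 1, 48, 0, 0, 0]],
])

```text
clock: 42.68
tool_pos: [0.5454, -0.2419, 0.0867]
eef_rot: [0.696, 0.718, -0.0, -0.0]
contact_force: [0.6, -0.4, -0.7]
opening: 0.007
finger_force: 0.0
```

Run:
```python
from h import *
lid([.08,.04,0,-.05])
print(pix([lidpt(t,.165,.013) for t in(.95,.3,.1,0)]).round(0).tolist())
im=r.snapshot("scene")[:,:,::-1]
crop("m",130,200,400,420,2.9,img=im)
```

```text
0.08 shift [ 0.3 -0.   0.5] turn [-0. -0. -0.] pos [ 0.5454 -0.2419  0.0867] q7 0.22
0.04 shift [ 1.2 -0.   7. ] turn [-0. -0. -0.] pos [ 0.5454 -0.2419  0.0867] q7 0.22
0 shift [ 1.8 -0.  13.5] turn [-0. -0. -0.] pos [ 0.5454 -0.2419  0.0867] q7 0.22
-0.05 shift [ 2.3 -0.  21.7] turn [-0. -0. -0.] pos [ 0.5454 -0.2419  0.0867] q7 0.22
[[481.0, 240.0], [440.0, 244.0], [433.0, 245.0], [431.0, 245.0]]
```

View pics/m.png

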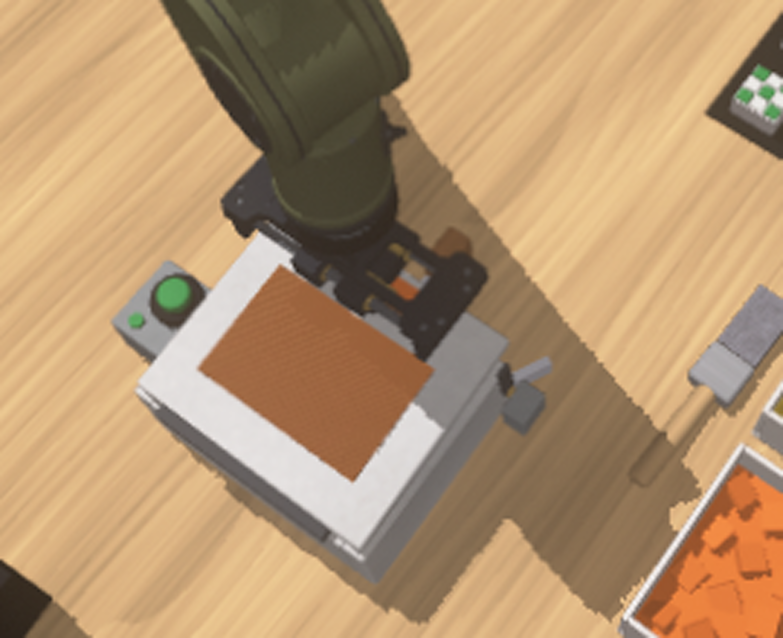

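The lid has followed down to about 0.08 rad. Now pressing past the catch.

move_arm([
  [[0, 1, 0, 4, 0, 0, 0], [0, 1, 0, 8, 0, 0, 0], [0, 1, 0, 12, 0, 0, 0], [0, 2, 0, 16, 0, 0, 0], [0, 2, 0, 19, 0, 0, 0], [0, 2, 0, 22, 0, 0, 0], [0, 2, 0, 22, 0, 0, 0]],
])

```text
clock: 43.6
tool_pos: [0.5457, -0.2406, 0.0712]
eef_rot: [0.697, 0.717, -0.0, 0.001]
contact_force: [-11.7, 4.5, 48.5]
opening: 0.005
finger_force: 24.6
```

move_arm([
  [[0, 0, 0, -15, 0, 0, 0], [0, 0, 0, -40, 0, 0, 0], [0, 0, 0, -80, 0, 0, 0], [0, 0, 0, -80, 0, 0, 0]],
])

```text
clock: 44.1
tool_pos: [0.5476, -0.2408, 0.1477]
eef_rot: [0.697, 0.718, 0.001, 0.003]
contact_force: [-0.2, 0.4, -0.5]
opening: 0.007
finger_force: 0.0
```

Run:
```python
from h import *
for z in(.05,.055,.06,.065,.07): print(z,world([[470.3,312]],z).round(4),world([[190,301]],z,"scene").round(4))
# lid strip location now (orange hue)
im=r.snapshot("scene");h=cv2.cvtColor(im,cv2.COLOR_RGB2HSV);cv2.imwrite("pics/n.png",im[:,:,::-1])
go((.3995,-.330,.12),1.75)
```

```text
0.05 [[ 0.399  -0.3287  0.05  ]] [[ 0.3926 -0.3172  0.05  ]]
0.055 [[ 0.3991 -0.3276  0.055 ]] [[ 0.3952 -0.318   0.055 ]]
0.06 [[ 0.3993 -0.3264  0.06  ]] [[ 0.3977 -0.3188  0.06  ]]
0.065 [[ 0.3994 -0.3253  0.065 ]] [[ 0.4002 -0.3196  0.065 ]]
0.07 [[ 0.3996 -0.3242  0.07  ]] [[ 0.4027 -0.3205  0.07  ]]
shift [ -85.2 -149.4   52.5] turn [ 0.1  0.  -0. ] pos [ 0.5462 -0.2404  0.146 ] q7 0.23
```

move_arm([
  [[0, -28, -49, 0, 0, 0, 0], [0, -56, -98, 0, 0, 0, 0], [0, -80, -149, 0, 0, 0, 0], [0, -80, -149, 40, 0, 0, 0], [0, -80, -149, 75, 0, 0, 0], [0, -80, -149, 75, 0, 0, 0], [0, -80, -149, 75, 0, 0, 0]],
])

```text
clock: 45.02
tool_pos: [0.399, -0.3243, 0.0703]
eef_rot: [0.696, 0.718, 0.0, -0.0]
contact_force: [-0.1, -0.3, -0.3]
opening: 0.002
finger_force: 0.0
```

Run:
```python
from h import *
go((.3995,-.325,.066),1.75)
im=r.snapshot("top")[:,:,::-1]; np.save("now.npy",im)
h=cv2.cvtColor(im,cv2.COLOR_BGR2HSV)
def blob(lo,hi,box):
    x0,y0,x1,y1=box; k=cv2.inRange(h[y0:y1,x0:x1],lo,hi); n,l,s,c=cv2.connectedComponentsWithStats(k)
    for i in range(1,n):
        if s[i,4]>25: print(s[i],c[i]+[x0,y0])
blob((5,200,150),(14,255,255),(400,200,520,290))
print(pix([lidpt(t,.165,.013) for t in(.1,.05,0)]).round(1).tolist())
```

```text
shift [-0.7  0.5 31.1] turn [-0. -0. -0.] pos [ 0.399  -0.3243  0.0703] q7 0.39
[[433.0, 244.6], [431.8, 244.9], [430.8, 245.1]]
```

The lid bottomed at the height expected for 0 rad under 48 N, so it is shut. Pressing the button.

move_arm([
  [[0, 0, 0, 15, 0, 0, 0], [0, 0, 0, 28, 0, 0, 0], [0, 0, 0, 32, 0, 0, 0], [0, 0, 0, 36, 0, 0, 0], [0, 0, 0, 39, 0, 0, 0], [0, 0, 0, 39, 0, 0, 0]],
])

```text
clock: 45.82
tool_pos: [0.3994, -0.3249, 0.0377]
eef_rot: [0.696, 0.718, -0.0, 0.002]
contact_force: [-9.0, 8.3, 70.9]
opening: 0.006
finger_force: 35.9
```

A hard stop at a true z of 0.0645. I'll back off and check that the travel before it was the button's own soft 6 mm.

move_arm([
  [[0, 0, 0, -9, 0, 0, 0], [0, 0, 0, -20, 0, 0, 0], [0, 0, 0, -20, 0, 0, 0], [0, 0, 0, -9, 0, 0, 0], [0, 0, 0, -9, 0, 0, 0], [0, 0, 0, -9, 0, 0, 0]],
])

```text
clock: 46.58
tool_pos: [0.3993, -0.3249, 0.0393]
eef_rot: [0.696, 0.718, 0.0, 0.0]
contact_force: [0.9, -2.2, 5.0]
opening: 0.006
finger_force: 2.3
```

move_arm([
  [[0, 0, 0, 2, 0, 0, 0], [0, 0, 0, 2, 0, 0, 0], [0, 0, 0, 2, 0, 0, 0]],
])

```text
clock: 46.95
tool_pos: [0.3993, -0.3249, 0.0387]
eef_rot: [0.696, 0.718, 0.0, 0.001]
contact_force: [-0.4, 0.3, 14.2]
opening: 0.007
finger_force: 7.6
```

move_arm([
  [[0, 0, 0, 2, 0, 0, 0], [0, 0, 0, 2, 0, 0, 0], [0, 0, 0, 2, 0, 0, 0]],
])

```text
clock: 47.32
tool_pos: [0.3993, -0.3249, 0.0384]
eef_rot: [0.696, 0.718, -0.0, 0.001]
contact_force: [-2.8, 3.0, 33.4]
opening: 0.007
finger_force: 16.5
```

move_arm([
  [[0, 0, 0, 2, 0, 0, 0], [0, 0, 0, 2, 0, 0, 0], [0, 0, 0, 2, 0, 0, 0]],
])

```text
clock: 47.7
tool_pos: [0.3994, -0.325, 0.038]
eef_rot: [0.696, 0.718, -0.0, 0.002]
contact_force: [-5.2, 4.7, 51.0]
opening: 0.003
finger_force: 25.4
```

move_arm([
  [[0, 0, 0, -10, 0, 0, 0], [0, 0, 0, -20, 0, 0, 0], [0, 0, 0, -13, 0, 0, 0], [0, 0, 0, -11, 0, 0, 0], [0, 0, 0, -11, 0, 0, 0], [0, 0, 0, -11, 0, 0, 0]],
])

```text
clock: 48.45
tool_pos: [0.3983, -0.324, 0.0448]
eef_rot: [0.696, 0.718, -0.0, -0.001]
contact_force: [-0.5, 1.0, 1.3]
opening: 0.002
finger_force: 0.7
```

move_arm([
  [[0, 0, 0, 2, 0, 0, 0], [0, 0, 0, 2, 0, 0, 0], [0, 0, 0, 2, 0, 0, 0]],
])

```text
clock: 48.82
tool_pos: [0.3985, -0.3242, 0.0432]
eef_rot: [0.696, 0.718, -0.0, -0.0]
contact_force: [-1.5, 1.2, 2.0]
opening: 0.006
finger_force: 1.1
```

The 1.3, 2 and 5 N readings over 6 mm before the hard stop confirm the button was fully pressed. Retracting, then a last numeric check of the lid and blocks.

move_arm([
  [[0, 0, 0, -40, 0, 0, 0], [0, 0, 0, -100, 0, 0, 0], [0, 30, -20, -160, 0, 0, 0], [0, 80, -40, -180, 0, 0, 0], [0, 130, -60, -180, 0, 0, 0], [0, 180, -80, -180, 0, 0, 0], [0, 180, -80, -180, 0, 0, 0], [0, 180, -80, -180, 0, 0, 0]],
])

```text
clock: 49.82
tool_pos: [0.3148, -0.1477, 0.2235]
eef_rot: [0.696, 0.718, 0.001, 0.001]
contact_force: [1.2, -0.8, 0.6]
opening: 0.004
finger_force: 0.0
```

Run:
```python
from h import *
s=r.get_state();print(s["tool_pos"],s["contact_force"])
for n in("scene","top"):
    im=r.snapshot(n);h=cv2.cvtColor(im,cv2.COLOR_RGB2HSV);cv2.imwrite(f"pics/z{n}.png",im[:,:,::-1])
    k=cv2.inRange(h,(3,200,120),(14,255,255)); q=pix(lidpt(0,.165,.013),n)[0].astype(int)
    m2=np.zeros_like(k);m2[q[1]-40:q[1]+40,q[0]-40:q[0]+40]=k[q[1]-40:q[1]+40,q[0]-40:q[0]+40]
    c=cv2.connectedComponentsWithStats(m2)
    print(n,[(c[2][i].tolist(),c[3][i].round(1).tolist()) for i in range(1,c[0]) if c[2][i,4]>15],pix([lidpt(t,.165,.013) for t in(.1,.05,0)],n).round(1).tolist())
```

```text
[ 0.31482928 -0.14769371  0.22351698] [ 1.15254488 -0.77850846  0.57881427]
scene [] [[259.1, 298.5], [259.9, 299.5], [260.5, 300.7]]
top [([425, 226, 12, 40, 435], [430.1, 245.3])] [[433.0, 244.6], [431.8, 244.9], [430.8, 245.1]]
```

```bash
python3 -c "
from plant import r
print(r.finish_job())"
```

```text
the job is handed in; nothing more can be done
None
```

The job is handed in, with every step done in order: both cured paperweights on the mat, the three fresh ones in the tray, the tray home in the box, the lid shut and the start button fully pressed and released. No verdict came back, so I can't say how it was judged.

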